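# Seat a casting in the drilling jig and close the strap clamp

### The job

Put the aluminium casting foot-down into the pocket of the drilling jig and push it firmly but not hard past the sprung noses until you feel it sitting fully down on the rest inside. Only then swing the strap clamp down so that its rubber foot bears on top of the casting, let go, and leave the other things on the bench where they are; the clamp must not be used to push the casting in, and the casting must not be forced, as it cracks.

Things in the scene. Friction and masses are not known exactly. Their poses are not given: they have to be found in the camera images.
- casting: Aluminium casting, 0.24-0.39 kg: a block foot 56 (its x) x 44 (y) x 40 mm high and, centred on top, an upright flat-sided boss 30 (x) x 26 (y) mm, 40 to 72 mm above the underside (low ribs at its x ends). Take it by the boss, across the 26 mm. Origin: centre of the underside, z up. Starts upright on the bench; fits the pocket either way round. Cracks above 45 N against jig or rest: go slowly.
- jig: Drilling jig fixed to the bench, grey base plate 210 x 120 x 8 mm (from 80 mm behind to 130 mm ahead of the origin), dark steel pocket on it. Origin: under the pocket's centre, at bench height; x points from the pocket to the clamp's hinge, z up. Two hinge cheeks, 118 mm high, stand at x = 78 to 102 mm, 17 to 25 mm either side of the middle.
- pocket_mouth (a point): Centre of the pocket's mouth at rim height, 44 mm above the bench. Axes as the jig. Opening 58.4 (x) x 46.4 (y) mm, 1.2 mm clear of the casting all round, walls 13 mm thick, 3 mm 45-degree lead-in. Inside is a solid flat rest that the casting's underside must sit on; its top is set anywhere from 9 to 27 mm above the bench (17 to 35 mm below the rim), which is not reported: feel for it.
- noses (a point): Point on the pocket's centre line midway between two round sprung noses, one in each long (y) wall, 30 mm above the bench, each 3 mm proud of its wall. The casting first hangs on them, underside about 33 mm above the bench; a push of about 3 to 12 N gets it past. Below, they still hold it by friction, so it does not fall to the rest: push on to the hard stop.
- clamp (a joint): Angle of the strap clamp about its hinge (rad): 0 level (strap along the jig's -x), positive up and back; about 1.65 to 1.85 at the start. On a fully seated casting the foot touches at -0.11 to 0.11, depending on the rest. Friction of about 0.5 N m makes it stay where it is left.
- clamp_hinge (a point): Point on the clamp's hinge axis (axis along the jig's y), 90 mm from the jig's origin along x and 108 mm above the bench. The frame of this point turns with the strap: its -x runs along the strap.
- clamp_bar (a point): Centre of the black T-handle bar at the strap's free end, 150 mm from the hinge: a round bar 16 mm thick and 100 mm long, parallel to the hinge axis (jig's y), standing 38 mm out on either side of the 24 mm wide, 8 mm thick steel strap. Gripped from above on one side of the strap (for instance 32 mm from its centre) it turns between the fingers as the strap swings.
- clamp_foot: Sprung rubber foot under the strap, 16 mm round, 90 mm from the hinge. Origin: centre of its lower face, 18 mm below the strap's mid-plane when free; pressed, it gives up to 6 mm (2 N at first touch, 2 N more per mm). This face must come to bear on the boss's top.
- socket: Bystander: steel ring-shaped socket, 34 mm across, 38 mm high. Origin at its underside. Do not displace.
- jar: Bystander: small amber jar, 46 mm across, 58 mm high. Origin at its underside. Do not displace.
- wrench: Bystander: wrench lying beyond the jig. Do not displace.
- screwdriver: Bystander: screwdriver lying on the left. Do not displace.
- tape: Bystander: yellow tape measure, 65 x 35 x 60 mm. Do not displace.
- hammer: Bystander: hammer lying on the right. Do not displace.
Mind the look-alikes: they are no part of the job. Several things have the shape of the jig; the one meant has the colours described above. What is shaped like the casting but purple is not meant.

How it is judged:
On the way, in this order (a step that is already met when the one before it is completed fails the run):
1. the casting sits fully down on the rest in the pocket while the clamp is still open (distance between casting and rest_c0 below 0.0055 m and horizontal distance between casting and jig below 0.003 m and angle between casting's own z axis and vertical below 0.06 rad and value of joint clamp above 0.6 rad), for 0.3 s.
2. the clamp's foot bears on the casting (z of clamp_foot in the frame of casting below 0.075 m and horizontal distance between clamp_foot and casting below 0.012 m), for 0.2 s.
At the end, for the whole second after the job is handed in: Casting upright in the pocket, underside within 1.5 mm of the rest's top (rest_c0's centre lies 4 mm below it), within 3 mm of the pocket's centre; clamp closed, its rubber foot within 3 mm of the boss's top and 12 mm of its centre; all at rest and let go (all of step 2 and distance between casting and rest_c0 below 0.0055 m and horizontal distance between casting and jig below 0.003 m and angle between casting's own z axis and vertical below 0.06 rad and linear speed of casting below 0.02 m/s and velocity of joint clamp between -0.05 and 0.05 rad/s); the robot touches nothing.
It fails at once if the clamp pushes on the casting (over 4 N) before it is fully down (contact force between clamp_foot and casting above 4 N and not (distance between casting and rest_c0 below 0.0055 m)).
It fails at once if the casting is pressed with more than 45 N against the jig or the rest (contact force between casting and jig above 45 N or contact force between casting and rest_c0 above 45 N).
It fails at once if a bystander is displaced by more than 40 mm (distance of any of socket, jar, wrench, screwdriver, tape, hammer from where it was at the start of the episode above 0.04 m).
It also fails if it takes over 64 s, if anything falls off the work surface, if the arm or the gripper's body presses on something with over 40 N, if the wrist force passes 120 N, or if a joint passes its speed limit or range.

### The arm

A 7-joint arm with a two-finger parallel gripper is mounted at the origin on the work surface. World frame = base frame: x ahead of the robot, y to its left, z up, the work surface at z = 0. Lengths are in m, angles in rad, forces in N, time in s.
With the tool pointing down it reaches from about 0.425 to 0.825 m from the base axis. Payload 3.6 kg.
Tool frame: the origin (TCP) lies midway between the tips of the shut fingers; the grasp point (between the pads) lies 19 mm behind it (manip.grip_point_offset is the distance from the TCP to the grasp point, in m); x points along the fingers, z is the direction in which the jaws open and shut, and the axes are right-handed (so a half turn about x gives the same grasp; the last joint's range is limited). The gripper opens to 85 mm and grips with 20 to 120 N. Pads are 22 mm wide; open, the fingers measure 114 mm over their backs; the gripper's body (76 mm by 85 mm) begins 54 mm behind the grasp point. The pads swing forward as they close: fully open they stand 13 mm farther back than shut.
Start: joints at [1.169, 0.615, -0.013, 1.423, 0.008, 1.103, -0.04], TCP at [0.238, -0.605, 0.231] pointing down, gripper open.
Joint ranges: [-3.12, 3.12], [-0.3, 2.06], [-1.34, 1.32], [0.26, 2.42], [-1.36, 4.5], [0.01, 1.98], [-2.84, 2.84]. Speed limits (rad/s): [2.79, 2.79, 3.14, 3.14, 3.14, 3.14, 3.14].

### API

Orientations are given as a rotation vector (axis times angle).
In Python, from workcell import manip gives the robot as it stands.
- The arm moves only by the tool drive_tool, never from a script. Its argument "series" is one flat list of numbers, 7 for each row, row after row: the shift along the tool's x, y, z in mm, then the turn, a rotation vector about the tool's x, y, z in rad, then the closure, from 0 (fully open) to 1 (shut). In form: [tx, ty, tz, ax, ay, az, claw, tx, ty, tz, ax, ay, az, claw, ...]. A call has exactly 10 rows; each row shifts and turns the commanded pose from where the row before left it, along the tool's axes as they then stand; what a row does not reach is not made up. A row lasts 1/10 s, in which the tool goes at most 50 mm and 8.59 degrees, less where a joint would pass 70% of its speed; a pose out of reach is approached as far as the arm can. A call is refused whole if a number of a shift passes 50 or a number of a turn 0.15, either way. A call with a gripper value outside its range is refused whole. The fingers move at their own pace and stop on an object; "force" is the grip in N (left out, the last holds). Time passes only in rows, so rows that do not move let the fingers close, or fill a call up. It gives the time, the measured TCP pose, the force and the opening at its end, in the units of the state.
- manip.get_obs(): the state, without advancing time (a new reading comes with each control period).
- manip.read_camera(name): name is "scene" or "top" or "wrist"; returns a dict with "color" (480x640x3 uint8, red, green, blue), "fx", "fy", "cx", "cy" (pixels), "position" and "attitude" of the camera in the world; the wrist camera has in their place "hand_eye" (4x4, takes a point from camera to tool coordinates, whose origin is the TCP and whose axes are the tool frame's). Camera axes: x right, y down, z forward; pixel columns grow to the right and rows downward; lengths in m; the calibration is good to about 2 mm. The wrist camera is an equidistant fisheye: a pixel r from the principal point sees the ray r / f radians off the axis. A picture is of the moment at which its call begins: read the wrist's pose just before it. There is no depth.
- manip.hand_in(): hands the job in, once; it reports no verdict.
Trained networks look in a picture, given as the dict that the camera call returned (one of the last four; its "shot" number tells which), for a name from the list of things; names that differ only in an ending like _2 or _b are one class to them, and where a whole thing is asked for, a point or a joint stands for the part that bears it (a point fixed in the world has none). Each returns a list of dicts, best first, with "score" (0 to 1); they miss things now and then, are a little off and sometimes report something else, mostly with a low value. They report only what shows in the picture. A call takes as long as a camera call. They do not tell look-alikes from the thing itself.
- manip.trace(thing, picture): "pixels" (480x640 bool, what is visible of it) and "box" ([left, top, right, bottom] in pixels, round what is visible of it).
- manip.mark_of(thing, picture): "uv" ([column, row] in pixels: a listed point, or the origin of a listed thing).
The state is a dict: "clock": time; "joint_pos": joint angles; "joint_vel": joint speeds; "tau": joint torques, N m; "tool_pos": TCP position; "ee_rot": TCP orientation; "wrist_force": force on the tool from outside, world axes, zero at the start; "ft_torque": the same for the moment, N m; "grip_width": finger opening in m.
Only numpy, scipy, OpenCV 4.12 (cv2) and the standard library are available. Lean on these libraries where they do the work, as an engineer would, in place of code of your own. Each camera call takes 0.05 s, during which the arm holds its last target. There are 200 camera calls.

## Working session

There is one attempt and no reset: what is moved stays moved. The work goes in short steps, Python scripts to look and compute and a tool call to move; the robot and the scene stay as the last step left them, time stands still between calls to the robot, and variables do not carry over. Pictures are saved under pics/ and viewed, about 8 in all and at most 12, crops included, and the job is handed in when it is done.

Besides the shell and the picture viewer there is one more tool, called after ">>>" as a command line: name --argument value ..., lists and objects as JSON in quotes. drive_tool: Moves the arm, as the interface text tells. Its arguments: {"type":"object","properties":{"series":{"type":"array","items":{"type":"number"}},"force":{"type":"number"}},"required":["series"]}

```bash
mkdir -p pics; cat > h.py <<'E'
import numpy as np, cv2
from scipy.spatial.transform import Rotation as R
from workcell import manip
def cam(n):
    o=manip.get_obs(); p=manip.read_camera(n); p['obs']=o; return p
def save(p,f,crop=None,s=1):
    im=p['color'][...,::-1]
    if crop: im=im[crop[1]:crop[3],crop[0]:crop[2]]
    cv2.imwrite('pics/'+f,cv2.resize(np.ascontiguousarray(im),None,fx=s,fy=s,interpolation=cv2.INTER_CUBIC))
def att(a):
    a=np.array(a,float); return a if a.shape==(3,3) else R.from_rotvec(a).as_matrix()
def ray(p,uv):
    x=(uv[0]-p['cx'])/p['fx']; y=(uv[1]-p['cy'])/p['fy']
    if 'hand_eye' in p:
        r=np.hypot(x,y); d=np.array([x/r*np.sin(r),y/r*np.sin(r),np.cos(r)]) if r>1e-9 else np.array([0,0,1.])
        T=np.array(p['hand_eye']); Rt=att(p['obs']['ee_rot']); t=np.array(p['obs']['tool_pos'])
        return t+Rt@T[:3,3], Rt@T[:3,:3]@d
    return np.array(p['position']), att(p['attitude'])@np.array([x,y,1.])
def onz(p,uv,z):
    o,d=ray(p,uv); return o+d*(z-o[2])/d[2]
def proj(p,X):
    if 'hand_eye' in p:
        T=np.array(p['hand_eye']); Rt=att(p['obs']['ee_rot']); t=np.array(p['obs']['tool_pos'])
        c=T[:3,:3].T@(Rt.T@(np.array(X)-t)-T[:3,3]); r=np.hypot(c[0],c[1]); th=np.arctan2(r,c[2]); k=th/max(r,1e-9)
        return np.array([p['cx']+p['fx']*c[0]*k,p['cy']+p['fy']*c[1]*k])
    c=att(p['attitude']).T@(np.array(X)-np.array(p['position'])); return np.array([p['cx']+p['fx']*c[0]/c[2],p['cy']+p['fy']*c[1]/c[2]])
def tri(pu):
    A=np.zeros((3,3));b=np.zeros(3)
    for p,uv in pu:
        o,d=ray(p,uv); d=d/np.linalg.norm(d); M=np.eye(3)-np.outer(d,d); A+=M;b+=M@o
    return np.linalg.solve(A,b)
E
python3 - <<'E'
from h import *
np.set_printoptions(precision=3,suppress=True)
P={n:cam(n) for n in('scene','top')}
for n,p in P.items():
    save(p,n+'0.png')
    print(n,p['fx'],p['cx'],p['position'],p['attitude'])
    for t,z in(('casting',0),('jig',0),('pocket_mouth',.044),('noses',.03),('clamp_hinge',.108),('clamp_bar',.25),('clamp_foot',.2),('socket',0),('jar',0),('tape',0),('hammer',0),('wrench',0),('screwdriver',0)):
        for d in manip.mark_of(t,p)[:4]:
            print(t,np.round(d['score'],2),np.round(d['uv'],1),onz(p,d['uv'],z))
print(manip.get_obs())
E
```

```text
scene 463.1460222790792 329.8532954178126 [1.317 0.451 0.69 ] [-1.258 -2.055  1.127]
casting 0.68 [490.  307.7] [0.472 0.392 0.   ]
casting 0.62 [445.8 299.7] [0.488 0.298 0.   ]
jig 0.74 [438.1 251.8] [0.31  0.227 0.   ]
jig 0.57 [308.6 267.2] [ 0.518 -0.044  0.   ]
pocket_mouth 0.69 [304.8 254.5] [ 0.528 -0.047  0.044]
noses 0.82 [302.7 253.2] [ 0.508 -0.065  0.03 ]
noses 0.56 [435.6 240.6] [0.307 0.216 0.03 ]
noses 0.46 [306.9 269.2] [ 0.561 -0.022  0.03 ]
clamp_hinge 0.72 [316.8 210.4] [ 0.421 -0.069  0.108]
clamp_hinge 0.69 [443.5 199.1] [0.223 0.203 0.108]
clamp_bar 0.74 [389.6 318.8] [0.862 0.295 0.25 ]
clamp_bar 0.63 [316.6 152. ] [ 0.384 -0.085  0.25 ]
clamp_foot 0.62 [318.9 177.7] [ 0.418 -0.062  0.2  ]
socket 0.49 [372.1 287.7] [0.522 0.131 0.   ]
socket 0.3 [301.3 257.1] [ 0.488 -0.083  0.   ]
jar 0.63 [390.1 323.1] [0.616 0.213 0.   ]
tape 0.89 [421.1 363.1] [0.693 0.307 0.   ]
hammer 0.81 [182.8 233. ] [ 0.534 -0.445  0.   ]
wrench 0.88 [238.3 324. ] [ 0.763 -0.077  0.   ]
screwdriver 0.62 [531.3 289. ] [0.364 0.464 0.   ]
top 523.1919099657624 314.1587088678948 [0.313 
[... 909 characters left out ...]
r 0.47 [251.5 220.7] [0.617 0.209 0.   ]
tape 0.62 [219.4 202.2] [0.673 0.304 0.   ]
hammer 0.55 [476.3 248.8] [ 0.535 -0.436  0.   ]
wrench 0.97 [355.  171.9] [ 0.763 -0.092  0.   ]
screwdriver 0.59 [159.3 310.2] [0.36  0.464 0.   ]
{'clock': 1.4, 'joint_pos': array([ 1.169,  0.615, -0.013,  1.423,  0.008,  1.103, -0.04 ]), 'joint_vel': array([ 0.001,  0.002, -0.002,  0.   ,  0.   ,  0.   ,  0.   ]), 'tau': array([ -0.001, -46.911,   0.259, -17.134,   0.01 ,   0.002,   0.   ]), 'tool_pos': array([ 0.238, -0.605,  0.231]), 'ee_rot': array([ 0.929,  1.364, -0.929]), 'wrist_force': array([-0.932,  0.074,  0.408]), 'ft_torque': array([ 0.007, -0.05 , -0.008]), 'grip_width': 0.08564743121837612}
```

```bash
python3 - <<'E'
import cv2,numpy as np
a=cv2.imread('pics/scene0.png')[130:390,230:560];b=cv2.imread('pics/top0.png')[150:400,140:390]
a=cv2.resize(a,(400,315));b=cv2.resize(b,(400,400))
c=np.zeros((400,800,3),np.uint8);c[:315,:400]=a;c[:,400:]=b;cv2.imwrite('pics/c1.png',c)
E
```

```text
(no output)
```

View pics/c1.png

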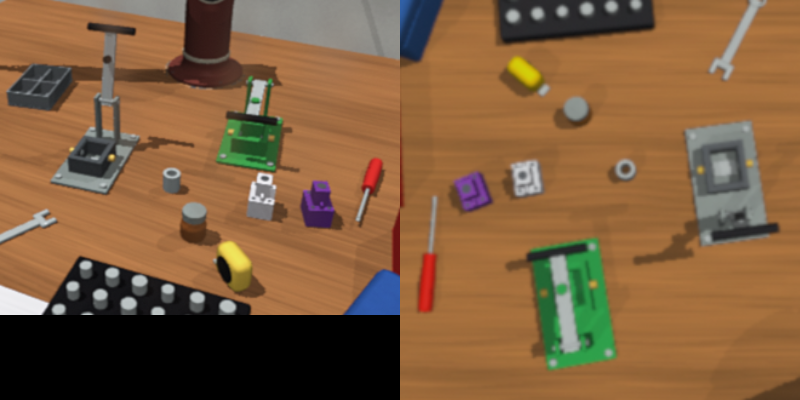

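The grey jig is at top-view (340,255) and the green look-alike at (245,330). The bare-aluminium casting is at (222,260) and the purple look-alike at (186,274). I'm taking the grey jig and the aluminium one by their colours, and will confirm each from close by.

```bash
cat >> h.py <<'E'
np.set_printoptions(precision=4,suppress=True)
def down(yz):  # tool pointing down, tool z (jaw axis) at heading yz
    x=np.array([0,0,-1.]); z=np.array([np.cos(yz),np.sin(yz),0]); return np.column_stack([x,np.cross(z,x),z])
def rows(pts,claw,n,start=None):
    """pts: list of (pos,R); n rows per leg; prints rounded rows, tracking rounding"""
    o=manip.get_obs(); p,Rm=(np.array(o['tool_pos']),att(o['ee_rot'])) if start is None else start
    for (q,Q),k in zip(pts,n):
        for i in range(k):
            f=1/(k-i); rv=R.from_matrix(Rm.T@Q).as_rotvec()*f
            t=np.round(Rm.T@(np.array(q)-p)*f*1000,1); rv=np.round(rv,3)
            print(', '.join('%g'%v for v in [*t,*rv,claw])+',')
            p=p+Rm@(t/1000); Rm=Rm@R.from_rotvec(rv).as_matrix()
    print('end',p,R.from_matrix(Rm).as_rotvec())
E
python3 - <<'E'
from h import *
p=cam('top')
for d in manip.trace('casting',p)[:2]+manip.trace('jig',p)[:2]:
    m=d['pixels'].astype(np.uint8); ys,xs=np.nonzero(m)
    r=cv2.minAreaRect(np.column_stack([xs,ys]).astype(np.float32))
    b=cv2.boxPoints(r); W=np.array([onz(p,u,.0)[:2] for u in b]); e=np.diff(np.vstack([W,W[:1]]),axis=0)
    print(d['score'],d['box'],m.sum(),r,[(round(float(np.hypot(*v))*1000),round(float(np.degrees(np.arctan2(v[1],v[0]))),1)) for v in e[:2]],W.mean(0))
o=manip.get_obs();Rm=att(o['ee_rot']);print(Rm)
print(np.array(cam('wrist')['hand_eye']))
y=np.arctan2(Rm[1,2],Rm[0,2]);print('yaw z',y)
E
```

```text
0.65 [175.0, 260.2, 199.7, 280.2] 363 ((185.99632263183594, 269.3649597167969), (21.52981185913086, 17.514331817626953), 70.01689910888672) [(50, -69.6), (63, -158.1)] [0.476  0.3935]
0.58 [211.3, 249.2, 229.4, 272.7] 379 ((219.80770874023438, 261.5384521484375), (21.768890380859375, 17.846569061279297), 78.69007110595703) [(51, -78.6), (63, -167.2)] [0.4984 0.2975]
0.95 [318.3, 225.2, 377.1, 300.2] 3054 ((347.7454528808594, 263.966552734375), (74.3572998046875, 50.39723205566406), 82.23483276367188) [(146, -82.2), (213, -173.3)] [ 0.4925 -0.0681]
0.92 [219.6, 300.7, 276.4, 381.3] 3298 ((247.7886199951172, 339.8020324707031), (76.46554565429688, 45.068328857421875), 79.99201965332031) [(127, -80.0), (210, -169.0)] [0.2798 0.2128]
[[-0.      0.9306  0.3661]
 [ 0.0001  0.3661 -0.9306]
 [-1.      0.     -0.0001]]
[[-0.0003 -0.3055  0.9522 -0.1415]
 [-0.0017 -0.9522 -0.3055  0.0782]
 [ 1.     -0.0017 -0.0002  0.0005]
 [ 0.      0.      0.      1.    ]]
yaw z -1.1959480734044439
```

```bash
python3 - <<'E'
from h import *
rows([([.54,-.05,.34],down(np.radians(-78)))],0,[16])
E
```

```text
-6.8, 30.3, -25.4, 0.01, -0, -0, 0,
-6.8, 30, -25.7, 0.01, -0, -0, 0,
-6.8, 29.7, -26, 0.01, -0, -0, 0,
-6.8, 29.5, -26.2, 0.01, -0, -0, 0,
-6.8, 29.2, -26.5, 0.01, -0, -0, 0,
-6.8, 29, -26.8, 0.01, -0, -0, 0,
-6.8, 28.7, -27.1, 0.011, -0, -0, 0,
-6.8, 28.4, -27.4, 0.01, -0, -0, 0,
-6.8, 28.1, -27.7, 0.011, -0, -0, 0,
-6.8, 27.8, -28, 0.01, -0, -0, 0,
-6.8, 27.5, -28.3, 0.011, -0, -0, 0,
-6.8, 27.2, -28.6, 0.01, -0, -0, 0,
-6.8, 26.9, -28.9, 0.011, -0, -0, 0,
-6.7, 26.6, -29.2, 0.01, -0, -0, 0,
-6.8, 26.3, -29.5, 0.011, -0, -0, 0,
-6.7, 26, -29.8, 0.01, -0, -0, 0,
end [ 0.54 -0.05  0.34] [ 1.0533  1.3012 -1.0532]
```

>>> drive_tool --series '[-7, 30, -26, 0.01, 0, 0, 0, -7, 30, -26, 0.01, 0, 0, 0, -7, 30, -26, 0.01, 0, 0, 0, -7, 29, -26, 0.01, 0, 0, 0, -7, 29, -27, 0.01, 0, 0, 0, -7, 29, -27, 0.011, 0, 0, 0, -7, 29, -27, 0.011, 0, 0, 0, -7, 28, -27, 0.011, 0, 0, 0, -7, 28, -28, 0.011, 0, 0, 0, -7, 28, -28, 0.011, 0, 0, 0]'

```text
clock: 2.6
tool_pos: [0.4265, -0.256, 0.3019]
ee_rot: [1.009, 1.324, -1.008]
wrist_force: [1.5, -0.3, -0.0]
grip_width: 0.085
```

>>> drive_tool --series '[-7, 28, -28, 0.011, 0, 0, 0, -7, 27, -29, 0.01, 0, 0, 0, -7, 27, -29, 0.01, 0, 0, 0, -7, 27, -29, 0.01, 0, 0, 0, -7, 26, -29, 0.01, 0, 0, 0, -7, 26, -30, 0.01, 0, 0, 0, 0, 0, 0, 0, 0, 0, 0, 0, 0, 0, 0, 0, 0, 0, 0, 0, 0, 0, 0, 0, 0, 0, 0, 0, 0, 0, 0, 0, 0]'

```text
schema error: expected a multiple of 7 numbers
```

```bash
python3 - <<'E'
from h import *
p=cam('wrist'); save(p,'w1.png'); cv2.imwrite('pics/w1raw.png',p['color'][...,::-1])
print(p['obs']['tool_pos'],p['fx'],p['cx'],p['cy'],p['obs']['clock'])
for t,z in(('pocket_mouth',.044),('noses',.03),('jig',0),('clamp_hinge',.108),('clamp_bar',.25),('casting',0)):
    for d in manip.mark_of(t,p)[:2]: print(t,round(d['score'],2),np.round(d['uv'],1),onz(p,d['uv'],z))
import pickle;pickle.dump({k:p[k] for k in('obs','fx','fy','cx','cy','hand_eye','color')},open('w1.pkl','wb'))
E
```

```text
[ 0.4265 -0.256   0.3019] 371.64829954431775 323.4185022664958 236.50336780191842 2.6
pocket_mouth 0.88 [169.1  72.8] [ 0.5176 -0.054   0.044 ]
noses 0.83 [172.   74.8] [ 0.5164 -0.0519  0.03  ]
noses 0.83 [  0.7 199.2] [0.3019 0.2206 0.03  ]
jig 0.77 [ 17.3 194.3] [0.3051 0.21   0.    ]
jig 0.7 [181.5  80. ] [ 0.513  -0.0531  0.    ]
clamp_hinge 0.57 [136.4 156.6] [ 0.4293 -0.0658  0.108 ]
clamp_hinge 0.44 [172.8  73.7] [ 0.5148 -0.0871  0.108 ]
clamp_bar 0.89 [ 41.7 239.7] [ 0.3891 -0.0667  0.25  ]
```

View pics/w1.png

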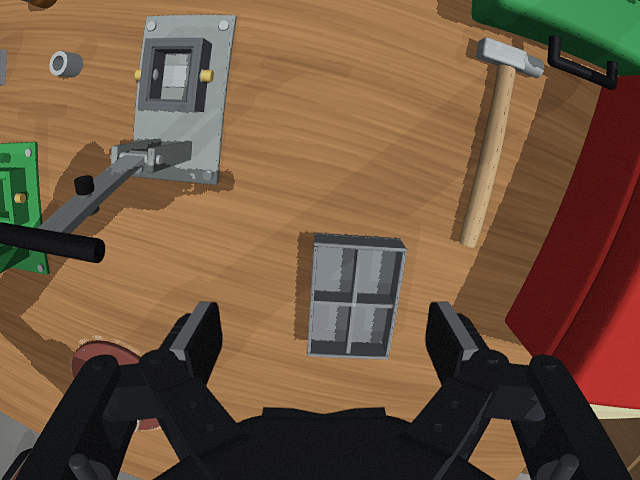

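The wrist view shows the grey jig with its dark pocket at about (175,75), clamp bar at (42,240) and hinge at (136,157). My second call was short of a number, so I'm repeating it.

>>> drive_tool --series '[-7, 28, -28, 0.011, 0, 0, 0, -7, 27, -29, 0.01, 0, 0, 0, -7, 27, -29, 0.01, 0, 0, 0, -7, 27, -29, 0.01, 0, 0, 0, -7, 26, -29, 0.01, 0, 0, 0, -7, 26, -30, 0.01, 0, 0, 0, -3, 10, -20, 0, 0, 0, 0, 0, 0, 0, 0, 0, 0, 0, 0, 0, 0, 0, 0, 0, 0, 0, 0, 0, 0, 0, 0, 0]'

```text
clock: 3.95
tool_pos: [0.5452, -0.0309, 0.3459]
ee_rot: [1.056, 1.299, -1.059]
wrist_force: [-0.2, -0.1, 0.4]
grip_width: 0.0854
```

```bash
python3 - <<'E'
from h import *
p=cam('wrist'); save(p,'w2.png')
print(p['obs']['tool_pos'],p['obs']['ee_rot'],p['obs']['clock'])
for t,z in(('pocket_mouth',.044),('noses',.03),('jig',0),('clamp_hinge',.108),('clamp_bar',.25),('casting',0)):
    for d in manip.mark_of(t,p)[:2]: print(t,round(d['score'],2),np.round(d['uv'],1),onz(p,d['uv'],z))
import pickle;pickle.dump({k:p[k] for k in('obs','fx','fy','cx','cy','hand_eye','color')},open('w2.pkl','wb'))
E
```

```text
[ 0.5452 -0.0309  0.3459] [ 1.0557  1.2989 -1.0588] 3.95
pocket_mouth 0.56 [337.  211.7] [ 0.5171 -0.0546  0.044 ]
noses 0.96 [132.2 309. ] [0.303  0.2206 0.03  ]
noses 0.85 [335.7 206.8] [ 0.5197 -0.0529  0.03  ]
jig 0.96 [332.2 200.8] [ 0.5201 -0.0491  0.    ]
jig 0.66 [143.3 300.5] [0.3042 0.2146 0.    ]
clamp_hinge 0.76 [333.6 302.1] [ 0.4272 -0.0679  0.108 ]
clamp_bar 0.97 [329.4 412.7] [ 0.3905 -0.0685  0.25  ]
casting 0.68 [102.9 178.4] [0.4916 0.2932 0.    ]
casting 0.57 [ 57.5 182.8] [0.4714 0.386  0.    ]
```

View pics/w2.png

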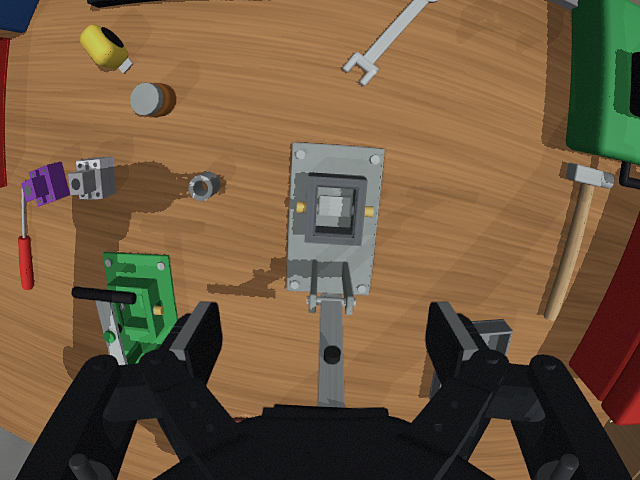

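```bash
python3 - <<'E'
import cv2,numpy as np
im=cv2.imread('pics/w2.png')
a=cv2.resize(im[135:255,280:390],None,fx=5,fy=5,interpolation=cv2.INTER_CUBIC)
b=cv2.resize(im[150:205,62:122],None,fx=4,fy=4,interpolation=cv2.INTER_CUBIC)
c=np.zeros((600,800,3),np.uint8);c[:,:550]=a;c[:220,555:795]=b;cv2.imwrite('pics/c2.png',c)
E
```

```text
(no output)
```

View pics/c2.png

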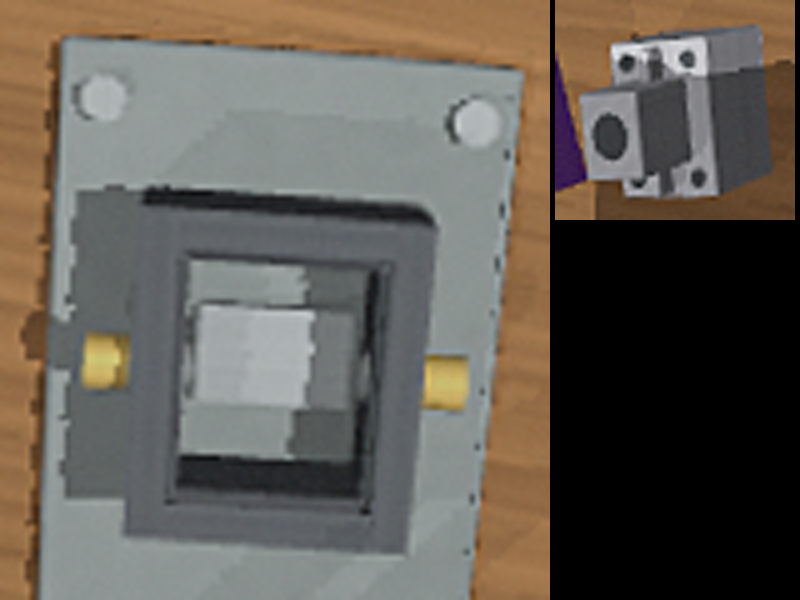

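The enlarged crop confirms the bare-aluminium casting and the grey jig with its dark pocket. The rim's outer corners in the crop are at (148,205), (435,232), (407,553) and (125,535).

```bash
python3 - <<'E'
from h import *
import pickle
from scipy.optimize import least_squares
p=pickle.load(open('w2.pkl','rb'))
px=lambda x,y:np.array([280+x/5,135+y/5])
# image up = world +x (away) = jig -x ; jig hx=.0422, hy=.0362
obs=[((148,205),(-.0422,-.0362,.044)),((435,232),(-.0422,.0362,.044)),((407,553),(.0422,.0362,.044)),((125,535),(.0422,-.0362,.044)),
((62,37),(-.08,-.06,.008)),((522,70),(-.08,.06,.008))]
# image left = world +y ; jig x points to -x world => jig y points to -y world = image right
def f(v,full=False):
    c,s=np.cos(v[2]),np.sin(v[2]); r=[]
    for u,(a,b,z) in obs: r.append(proj(p,[v[0]+c*a-s*b,v[1]+s*a+c*b,z])-px(*u))
    return np.ravel(r)
for w in(range(6),range(4)):
    O=obs; obs=[O[i] for i in w]
    s=least_squares(f,[.518,-.053,np.radians(-169)]); print(s.x,np.degrees(s.x[2]),np.round(s.fun,1)); obs=O
v=s.x
for l,(a,z) in {'bar':None,'hinge':None}.items() if 0 else []: pass
# casting: foot-top corners crop -> rough yaw  (crop 4x at 62,150), foot top z=.04
q=[onz(p,(62+(x-555)/4,150+y/4),z) for x,y,z in((612,45,.04),(705,37,.04),(718,197,.04),(763,27,0),(773,175,0),(580,97,.072),(637,92,.072),(642,180,.072),(590,172,.072))]
for x in q: print(x)
E
```

```text
[ 0.5163 -0.0531 -3.0045] -172.1469504006091 [-1.4  0.3  1.  -1.   0.1  0.6 -0.5  0.7  0.  -0.2  0.9 -0.1]
[ 0.5164 -0.0533 -3.0116] -172.5538020765117 [-1.  -0.   1.4 -0.9  0.1  0.7 -0.5  0.4]
[0.5202 0.3176 0.04  ]
[0.5281 0.2759 0.04  ]
[0.4728 0.2665 0.04  ]
[0.5267 0.2757 0.    ]
[0.4721 0.2667 0.    ]
[0.5082 0.307  0.072 ]
[0.5133 0.2819 0.072 ]
[0.484  0.2784 0.072 ]
[0.4832 0.3016 0.072 ]
```

```bash
python3 - <<'E'
from h import *
rows([([.497,.292,.16],down(np.radians(-80)))],0,[9])
E
```

```text
20.7, 2.1, -36, 0.004, 0, -0, 0,
20.7, 1.9, -36, 0.004, 0, -0, 0,
20.7, 1.8, -36, 0.004, 0, -0, 0,
20.7, 1.6, -36, 0.004, 0, -0, 0,
20.7, 1.5, -36, 0.003, 0, -0, 0,
20.7, 1.4, -36, 0.004, 0, -0, 0,
20.7, 1.2, -36, 0.003, 0, -0, 0,
20.7, 1.1, -36, 0.004, 0, -0, 0,
20.7, 1, -35.9, 0.003, 0, -0, 0,
end [0.497 0.292 0.16 ] [ 1.0793  1.2868 -1.0793]
```

>>> drive_tool --series '[20.7, 2, -36, 0.004, 0, 0, 0, 20.7, 2, -36, 0.004, 0, 0, 0, 20.7, 2, -36, 0.004, 0, 0, 0, 20.7, 2, -36, 0.004, 0, 0, 0, 20.7, 1, -36, 0.004, 0, 0, 0, 20.7, 1, -36, 0.003, 0, 0, 0, 20.7, 1, -36, 0.003, 0, 0, 0, 20.7, 1, -36, 0.003, 0, 0, 0, 20.7, 1, -36, 0.003, 0, 0, 0, 0, 0, 0, 0, 0, 0, 0]'

```text
clock: 5.3
tool_pos: [0.4918, 0.299, 0.1573]
ee_rot: [1.07, 1.299, -1.073]
wrist_force: [-0.7, -0.7, 0.7]
grip_width: 0.0862
```

```bash
python3 - <<'E'
from h import *
p=cam('wrist'); save(p,'w3.png',(200,100,440,330),2.5)
print(p['obs']['tool_pos'],p['obs']['ee_rot'],p['obs']['clock'])
for d in manip.mark_of('casting',p)[:2]: print(round(d['score'],2),np.round(d['uv'],1),onz(p,d['uv'],0))
import pickle;pickle.dump({k:p[k] for k in('obs','fx','fy','cx','cy','hand_eye','color')},open('w3.pkl','wb'))
E
```

```text
[0.4918 0.299  0.1573] [ 1.0697  1.2986 -1.073 ] 5.3
0.9 [216.3 218.9] [0.4723 0.3888 0.    ]
0.8 [328.2 212.1] [0.4953 0.2957 0.    ]
```

View pics/w3.png

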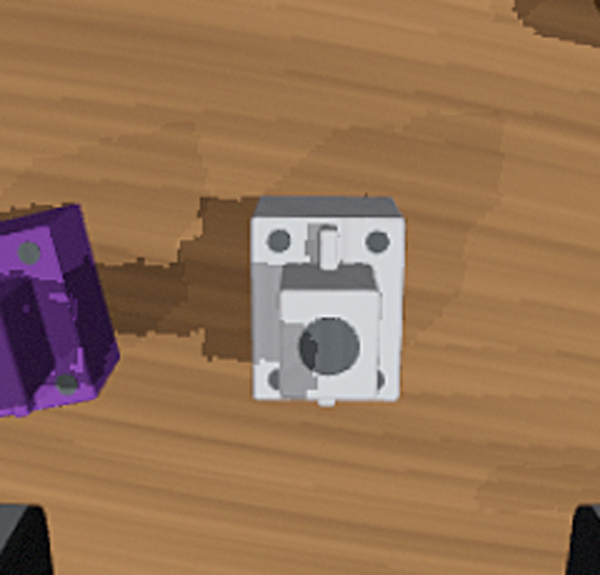

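```bash
python3 - <<'E'
from h import *
import pickle
from scipy.optimize import least_squares
p=pickle.load(open('w3.pkl','rb'))
px=lambda x,y:np.array([200+x/2.5,100+y/2.5])
# casting x toward +world x (image up); y -> +world y (image left)
obs=[((280,289),(.015,.013,.072)),((379,291),(.015,-.013,.072)),((376,397),(-.015,-.013,.072)),((281,399),(-.015,.013,.072)),
((252,217),(.028,.022,.04)),((405,217),(.028,-.022,.04)),((399,401),(-.028,-.022,.04)),((250,401),(-.028,.022,.04))]
def f(v):
    c,s=np.cos(v[2]),np.sin(v[2])
    return np.ravel([proj(p,[v[0]+c*a-s*b,v[1]+s*a+c*b,z])-px(*u) for u,(a,b,z) in obs])
s=least_squares(f,[.497,.293,.17]);print(s.x,np.degrees(s.x[2]),np.round(s.fun,1))
x,y,t=s.x
z0=.0445
rows([([x,y,.09],down(t-np.pi/2)),([x,y,z0],down(t-np.pi/2))],.4,[5,4])
E
```

```text
[0.4966 0.2945 0.1784] 10.220129151889438 [-0.8 -0.   0.8 -0.5  0.6  1.3 -1.   0.3 -0.8 -0.7  0.3 -0.1 -0.   0.1
  0.9 -0.3]
13.9, 0.3, -0.2, 0, 0, 0, 0.4,
13.9, 0.2, -0.2, 0, 0, 0, 0.4,
13.9, 0.3, -0.2, 0, 0, 0, 0.4,
13.9, 0.2, -0.2, 0, 0, 0.001, 0.4,
13.8, 0.3, -0.3, 0.001, 0, 0, 0.4,
11.4, -0, 0, -0, 0, 0, 0.4,
11.4, -0, 0, -0, 0, 0, 0.4,
11.4, -0, 0, -0, 0, 0, 0.4,
11.3, -0, 0, -0, 0, 0, 0.4,
end [0.4966 0.2945 0.0445] [ 1.0765  1.2881 -1.0772]
```

>>> drive_tool --series '[14, 0.3, -0.2, 0, 0, 0, 0.4, 14, 0.3, -0.2, 0, 0, 0, 0.4, 14, 0.3, -0.3, 0, 0, 0, 0.4, 14, 0.3, -0.3, 0, 0, 0.001, 0.4, 14, 0.3, -0.3, 0, 0, 0, 0.4, 11, 0, 0, 0, 0, 0, 0.4, 11, 0, 0, 0, 0, 0, 0.4, 11, 0, 0, 0, 0, 0, 0.4, 8, 0, 0, 0, 0, 0, 0.4, 0, 0, 0, 0, 0, 0, 0.4]' --force 40

```text
clock: 6.4
tool_pos: [0.4968, 0.2936, 0.0478]
ee_rot: [1.077, 1.288, -1.079]
wrist_force: [-0.7, 1.0, 0.5]
grip_width: 0.0514
```

```bash
python3 - <<'E'
from h import *
p=cam('wrist'); save(p,'w4.png',(200,130,440,370),2.5);o=manip.get_obs();print(o['tool_pos'],o['ee_rot'],o['grip_width'],o['wrist_force'])
rows([([.4966,.2945,.0455],down(np.radians(-79.8)))],.4,[1])
E
```

```text
[0.4972 0.2939 0.0485] [ 1.0776  1.2874 -1.0779] 0.051148905933895636 [-0.0533  0.2852  0.4686]
3, -0.5, -0.7, -0.001, 0, -0, 0.4,
end [0.4966 0.2945 0.0455] [ 1.0768  1.2879 -1.0771]
```

View pics/w4.png

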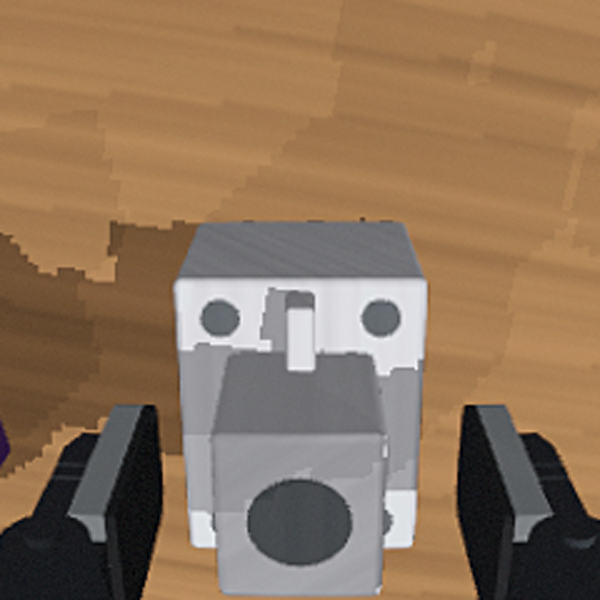

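The jaws straddle the boss with tips at crop columns 158 and 460 and boss centre at 300, so I'm closing now.

>>> drive_tool --series '[2.5, -0.5, -0.6, 0, 0, 0, 0.4, 0, 0, 0, 0, 0, 0, 1, 0, 0, 0, 0, 0, 0, 1, 0, 0, 0, 0, 0, 0, 1, 0, 0, 0, 0, 0, 0, 1, 0, 0, 0, 0, 0, 0, 1, 0, 0, 0, 0, 0, 0, 1, 0, 0, 0, 0, 0, 0, 1, -5, 0, 0, 0, 0, 0, 1, -10, 0, 0, 0, 0, 0, 1]' --force 60

```text
clock: 7.45
tool_pos: [0.4956, 0.2929, 0.0602]
ee_rot: [1.075, 1.288, -1.082]
wrist_force: [0.9, -0.2, -2.3]
grip_width: 0.0249
```

```bash
python3 - <<'E'
from h import *
o=manip.get_obs();print(o['tool_pos'],o['ee_rot'],o['grip_width'],o['wrist_force'],o['clock'])
D=down(np.radians(-82.3)); j=np.array([.5163,-.0532])
rows([([.505,.20,.19],D),([j[0],j[1],.17],D)],1,[7,9])
E
```

```text
[0.4956 0.2929 0.0602] [ 1.0747  1.2877 -1.0818] 0.02493018964552505 [ 0.9448 -0.1898 -2.3471] 7.45
-18.5, -1.1, 13.3, 0.006, 0, 0, 1,
-18.5, -1, 13.4, 0.006, 0, 0.001, 1,
-18.5, -0.9, 13.4, 0.006, 0.001, 0, 1,
-18.5, -0.8, 13.3, 0.006, 0, 0.001, 1,
-18.5, -0.7, 13.4, 0.006, 0.001, 0, 1,
-18.5, -0.6, 13.3, 0.006, 0, 0.001, 1,
-18.6, -0.5, 13.3, 0.006, 0.001, 0, 1,
2.2, -2.5, 28.1, 0, -0, 0, 1,
2.2, -2.5, 28, 0, -0, 0, 1,
2.2, -2.5, 28.1, 0, -0, 0, 1,
2.2, -2.5, 28, 0, -0, 0, 1,
2.2, -2.5, 28.1, 0, -0, 0, 1,
2.2, -2.6, 28, 0, -0, 0, 1,
2.2, -2.5, 28.1, 0, -0, 0, 1,
2.3, -2.6, 28, 0, -0, 0, 1,
2.2, -2.5, 28.1, 0, -0, 0, 1,
end [ 0.5163 -0.0532  0.17  ] [ 1.1096  1.2703 -1.1097]
```

>>> drive_tool --series '[-18, -1, 13, 0.006, 0, 0, 1, -18, -1, 13, 0.006, 0, 0, 1, -18, -1, 13, 0.006, 0, 0, 1, -18, -1, 13, 0.006, 0, 0, 1, -18, -1, 14, 0.006, 0, 0, 1, -18, -1, 14, 0.006, 0, 0, 1, -18, -1, 14, 0.006, 0, 0, 1, 1, -2.5, 28, 0, 0, 0, 1, 1, -2.5, 28, 0, 0, 0, 1, 1, -2.5, 28, 0, 0, 0, 1]'

```text
clock: 8.45
tool_pos: [0.5078, 0.1146, 0.1845]
ee_rot: [1.109, 1.269, -1.11]
wrist_force: [0.5, 0.4, -3.4]
grip_width: 0.0247
```

>>> drive_tool --series '[2, -2.5, 28, 0, 0, 0, 1, 2, -2.5, 28, 0, 0, 0, 1, 2, -2.5, 28, 0, 0, 0, 1, 2, -2.5, 28, 0, 0, 0, 1, 2, -2.5, 28, 0, 0, 0, 1, 2, -2.5, 28, 0, 0, 0, 1, 0, 0, 0, 0, 0, 0, 1, 0, 0, 0, 0, 0, 0, 1, 0, 0, 0, 0, 0, 0, 1, 0, 0, 0, 0, 0, 0, 1]'

```text
clock: 9.45
tool_pos: [0.5162, -0.0506, 0.1726]
ee_rot: [1.109, 1.271, -1.106]
wrist_force: [0.1, 0.2, -3.3]
grip_width: 0.0249
```

```bash
python3 - <<'E'
from h import *
p=cam('wrist'); save(p,'w5.png',(200,130,440,370),2.5);o=p['obs'];print(o['tool_pos'],o['ee_rot'],o['grip_width'],o['wrist_force'],o['clock'])
import pickle;pickle.dump({k:p[k] for k in('obs','fx','fy','cx','cy','hand_eye','color')},open('w5.pkl','wb'))
rows([([.5163,-.0532,.16],down(np.radians(-82.3)))],1,[1])
E
```

```text
[ 0.5162 -0.0506  0.1726] [ 1.1086  1.2711 -1.1064] 0.024947118242033422 [ 0.0547  0.164  -3.2778] 9.45
12.6, -0.3, 2.4, 0.003, -0.001, -0.001, 1,
end [ 0.5163 -0.0532  0.16  ] [ 1.1096  1.2694 -1.1099]
```

View pics/w5.png

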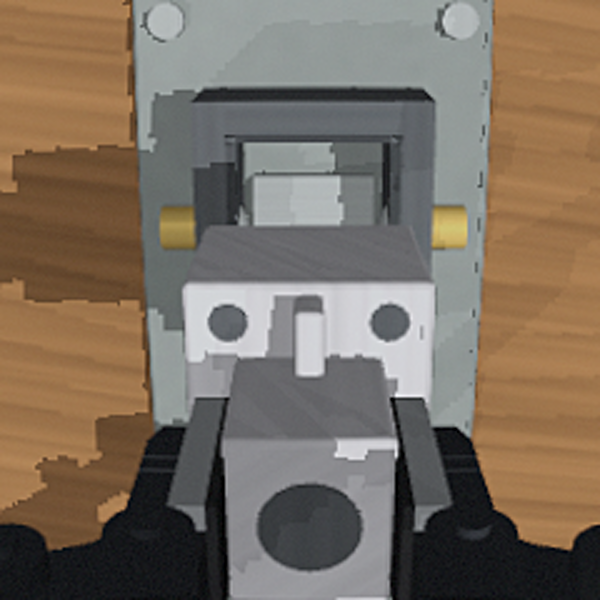

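The casting is held straight, foot at columns 183–435. The pocket's far rim corners are at (193,103) and (436,103), nearly parallel to it. Next I'm fitting both poses from this one frame.

```bash
python3 - <<'E'
from h import *
import pickle
from scipy.optimize import least_squares
p=pickle.load(open('w5.pkl','rb'))
px=lambda x,y:np.array([200+x/2.5,130+y/2.5])
J=[((193,103),(-.0422,-.0362,.044)),((436,103),(-.0422,.0362,.044)),((225,136),(-.0322,-.0262,.044)),((403,136),(-.0322,.0262,.044))]
C=[((183,283),(-.028,-.022,.04)),((435,283),(-.028,.022,.04)),((207,227),(-.028,-.022,0)),((414,227),(-.028,.022,0)),((222,437),(-.015,-.013,.072)),((396,437),(-.015,.013,.072))]
def f(v,obs):
    c,s=np.cos(v[2]),np.sin(v[2])
    return np.ravel([proj(p,[v[0]+c*a-s*b,v[1]+s*a+c*b,z+v[3]])-px(*u) for u,(a,b,z) in obs])
g=[.516,-.053,-3.0]
s=least_squares(lambda v:f([*v,0],J),g);print('jig',s.x,np.degrees(s.x[2]),np.round(s.fun,1))
t=least_squares(lambda v:f(v,C),[*g,.127]);print('cast',t.x,np.degrees(t.x[2]),np.round(t.fun,1))
t=least_squares(lambda v:f([*v,p['obs']['tool_pos'][2]-.0455],C),g);print('cast zfix',t.x,np.degrees(t.x[2]),np.round(t.fun,1))
o=manip.get_obs();Rm=att(o['ee_rot']);d=s.x-t.x
print('delta mm',d*1000,'tool',Rm.T@np.array([d[0],d[1],0])*1000,o['tool_pos'],Rm)
# yaw via horizontal edges
E
```

```text
jig [ 0.5164 -0.0526 -3.0057] -172.21398082253174 [-0.8 -0.   0.6  0.   0.2  0.   0.   0. ]
cast [ 0.514  -0.0514 -3.0073  0.1207] -172.3051163299066 [ 0.5  0.5 -0.1  0.7  0.3 -0.9 -1.2 -0.8 -0.1  0.1  0.5  0.2]
cast zfix [ 0.5166 -0.051  -3.0073] -172.30729806703232 [-1.7 -0.3  2.1 -0.2 -1.1 -2.5  0.2 -2.4 -2.   2.2  2.3  2.3]
delta mm [-0.1802 -1.5999  1.6287] tool [-0.0015 -0.3974  1.5603] [ 0.5162 -0.0508  0.1726] [[ 0.001   0.9906  0.1368]
 [ 0.0008  0.1368 -0.9906]
 [-1.      0.0011 -0.0007]]
```

>>> drive_tool --series '[10, 0, 0.9, 0, 0, 0, 1, 10, 0, 0.9, 0, 0, 0, 1, 10, 0, 0, 0, 0, 0, 1, 10, 0, 0, 0, 0, 0, 1, 10, 0, 0, 0, 0, 0, 1, 10, 0, 0, 0, 0, 0, 1, 7, 0, 0, 0, 0, 0, 1, 3, 0, 0, 0, 0, 0, 1, 0, 0, 0, 0, 0, 0, 1, 0, 0, 0, 0, 0, 0, 1]'

```text
clock: 10.5
tool_pos: [0.5169, -0.0539, 0.1027]
ee_rot: [1.11, 1.269, -1.108]
wrist_force: [-0.1, -0.3, -2.6]
grip_width: 0.025
```

```bash
python3 - <<'E'
from h import *
p=cam('wrist'); save(p,'w6.png',(200,130,440,370),2.5);o=p['obs'];print(o['tool_pos'],o['ee_rot'],o['grip_width'],o['wrist_force'],o['clock'])
import pickle;pickle.dump({k:p[k] for k in('obs','fx','fy','cx','cy','hand_eye','color')},open('w6.pkl','wb'))
E
```

```text
[ 0.5169 -0.0539  0.1027] [ 1.1102  1.2687 -1.1081] 0.02498746881029283 [-0.1367 -0.2869 -2.6386] 10.5
```

View pics/w6.png

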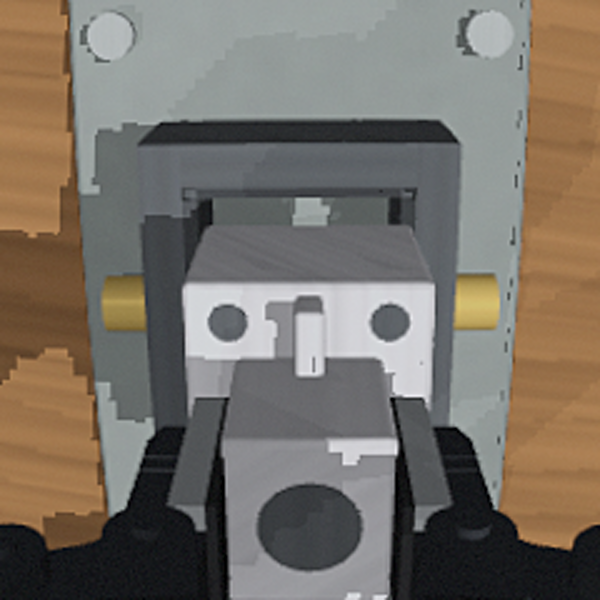

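```bash
python3 - <<'E'
from h import *
import pickle
from scipy.optimize import least_squares
p=pickle.load(open('w6.pkl','rb'))
px=lambda x,y:np.array([200+x/2.5,130+y/2.5])
J=[((140,142),(-.0422,-.0362,.044)),((461,142),(-.0422,.0362,.044)),((182,189),(-.0322,-.0262,.044)),((417,189),(-.0322,.0262,.044))]
C=[((183,283),(-.028,-.022,.04)),((435,283),(-.028,.022,.04)),((207,227),(-.028,-.022,0)),((414,227),(-.028,.022,0))]
def f(v,obs):
    c,s=np.cos(v[2]),np.sin(v[2])
    return np.ravel([proj(p,[v[0]+c*a-s*b,v[1]+s*a+c*b,z+v[3]])-px(*u) for u,(a,b,z) in obs])
g=[.516,-.053,-3.0]
s=least_squares(lambda v:f([*v,0],J),g);print('jig',s.x,np.degrees(s.x[2]),np.round(s.fun,1))
t=least_squares(lambda v:f([*v,p['obs']['tool_pos'][2]-.0455],C),g);print('cast zfix',t.x,np.degrees(t.x[2]),np.round(t.fun,1))
o=manip.get_obs();Rm=att(o['ee_rot']);d=s.x-t.x
print('tool',Rm.T@np.array([d[0],d[1],0])*1000,o['tool_pos'],o['ee_rot'])
E
```

```text
jig [ 0.5171 -0.0523 -3.0098] -172.45154459774957 [-1.6  0.7  1.2  0.7 -0.  -0.7  0.4 -0.6]
cast zfix [ 0.5167 -0.0545 -3.0088] -172.39185548397478 [-1.5  1.1  2.2  1.1 -1.  -1.2  0.2 -1.2]
tool [ 0.0012  0.6667 -2.1456] [ 0.517  -0.0539  0.1029] [ 1.1104  1.2684 -1.1079]
```

>>> drive_tool --series '[0, 0.3, -1, 0, 0, 0, 1, 0, 0, -1, 0, 0, 0, 1, 4, 0, 0, 0, 0, 0, 1, 4, 0, 0, 0, 0, 0, 1, 2, 0, 0, 0, 0, 0, 1, 2, 0, 0, 0, 0, 0, 1, 2, 0, 0, 0, 0, 0, 1, 1, 0, 0, 0, 0, 0, 1, 1, 0, 0, 0, 0, 0, 1, 0, 0, 0, 0, 0, 0, 1]'

```text
clock: 11.55
tool_pos: [0.5166, -0.0519, 0.0864]
ee_rot: [1.11, 1.269, -1.109]
wrist_force: [-0.1, -0.5, -3.0]
grip_width: 0.0251
```

>>> drive_tool --series '[1, 0, 0, 0, 0, 0, 1, 1, 0, 0, 0, 0, 0, 1, 1, 0, 0, 0, 0, 0, 1, 1, 0, 0, 0, 0, 0, 1, 1, 0, 0, 0, 0, 0, 1, 1, 0, 0, 0, 0, 0, 1, 1, 0, 0, 0, 0, 0, 1, 0, 0, 0, 0, 0, 0, 1, 0, 0, 0, 0, 0, 0, 1, 0, 0, 0, 0, 0, 0, 1]'

```text
clock: 12.55
tool_pos: [0.5171, -0.0518, 0.0806]
ee_rot: [1.11, 1.268, -1.107]
wrist_force: [-2.0, -0.6, 5.9]
grip_width: 0.0249
```

>>> drive_tool --series '[1, 0, 0, 0, 0, 0, 1, 0, 0, 0, 0, 0, 0, 1, 1, 0, 0, 0, 0, 0, 1, 0, 0, 0, 0, 0, 0, 1, 1, 0, 0, 0, 0, 0, 1, 0, 0, 0, 0, 0, 0, 1, 0, 0, 0, 0, 0, 0, 1, 0, 0, 0, 0, 0, 0, 1, 0, 0, 0, 0, 0, 0, 1, 0, 0, 0, 0, 0, 0, 1]'

```text
clock: 13.55
tool_pos: [0.5177, -0.0519, 0.0773]
ee_rot: [1.111, 1.267, -1.107]
wrist_force: [0.8, 0.8, 6.2]
grip_width: 0.025
```

>>> drive_tool --series '[1, 0, 0, 0, 0, 0, 1, 0, 0, 0, 0, 0, 0, 1, 1, 0, 0, 0, 0, 0, 1, 0, 0, 0, 0, 0, 0, 1, 1, 0, 0, 0, 0, 0, 1, 0, 0, 0, 0, 0, 0, 1, 0, 0, 0, 0, 0, 0, 1, 0, 0, 0, 0, 0, 0, 1, 0, 0, 0, 0, 0, 0, 1, 0, 0, 0, 0, 0, 0, 1]'

```text
clock: 14.55
tool_pos: [0.5173, -0.0518, 0.0734]
ee_rot: [1.111, 1.268, -1.107]
wrist_force: [3.0, 0.7, -1.7]
grip_width: 0.0248
```

>>> drive_tool --series '[0.5, 0, 0, 0, 0, 0, 1, 0.5, 0, 0, 0, 0, 0, 1, 0.5, 0, 0, 0, 0, 0, 1, 0.5, 0, 0, 0, 0, 0, 1, 0.5, 0, 0, 0, 0, 0, 1, 0.5, 0, 0, 0, 0, 0, 1, 0.5, 0, 0, 0, 0, 0, 1, 0, 0, 0, 0, 0, 0, 1, 0, 0, 0, 0, 0, 0, 1, 0, 0, 0, 0, 0, 0, 1]'

```text
clock: 15.55
tool_pos: [0.5163, -0.0519, 0.0697]
ee_rot: [1.109, 1.27, -1.109]
wrist_force: [3.3, 0.7, 0.8]
grip_width: 0.0249
```

>>> drive_tool --series '[0.5, 0, 0, 0, 0, 0, 1, 0.5, 0, 0, 0, 0, 0, 1, 0.5, 0, 0, 0, 0, 0, 1, 0.5, 0, 0, 0, 0, 0, 1, 0.5, 0, 0, 0, 0, 0, 1, 0.5, 0, 0, 0, 0, 0, 1, 0.5, 0, 0, 0, 0, 0, 1, 0, 0, 0, 0, 0, 0, 1, 0, 0, 0, 0, 0, 0, 1, 0, 0, 0, 0, 0, 0, 1]'

```text
clock: 16.55
tool_pos: [0.5164, -0.0519, 0.0662]
ee_rot: [1.11, 1.27, -1.109]
wrist_force: [1.2, 0.6, 1.5]
grip_width: 0.025
```

>>> drive_tool --series '[0.5, 0, 0, 0, 0, 0, 1, 0.5, 0, 0, 0, 0, 0, 1, 0.5, 0, 0, 0, 0, 0, 1, 0.5, 0, 0, 0, 0, 0, 1, 0.5, 0, 0, 0, 0, 0, 1, 0.5, 0, 0, 0, 0, 0, 1, 0.5, 0, 0, 0, 0, 0, 1, 0, 0, 0, 0, 0, 0, 1, 0, 0, 0, 0, 0, 0, 1, 0, 0, 0, 0, 0, 0, 1]'

```text
clock: 17.55
tool_pos: [0.5164, -0.0519, 0.0627]
ee_rot: [1.11, 1.27, -1.109]
wrist_force: [1.5, -0.3, -0.2]
grip_width: 0.0247
```

>>> drive_tool --series '[0.5, 0, 0, 0, 0, 0, 1, 0.5, 0, 0, 0, 0, 0, 1, 0.5, 0, 0, 0, 0, 0, 1, 0.5, 0, 0, 0, 0, 0, 1, 0.5, 0, 0, 0, 0, 0, 1, 0.5, 0, 0, 0, 0, 0, 1, 0.5, 0, 0, 0, 0, 0, 1, 0, 0, 0, 0, 0, 0, 1, 0, 0, 0, 0, 0, 0, 1, 0, 0, 0, 0, 0, 0, 1]'

```text
clock: 18.55
tool_pos: [0.5165, -0.0518, 0.0605]
ee_rot: [1.11, 1.269, -1.109]
wrist_force: [-2.2, 0.9, 10.5]
grip_width: 0.0249
```

>>> drive_tool --series '[0.3, 0, 0, 0, 0, 0, 1, 0.3, 0, 0, 0, 0, 0, 1, 0.3, 0, 0, 0, 0, 0, 1, 0.3, 0, 0, 0, 0, 0, 1, 0.3, 0, 0, 0, 0, 0, 1, 0, 0, 0, 0, 0, 0, 1, 0, 0, 0, 0, 0, 0, 1, 0, 0, 0, 0, 0, 0, 1, 0, 0, 0, 0, 0, 0, 1, 0, 0, 0, 0, 0, 0, 1]'

```text
clock: 19.55
tool_pos: [0.5165, -0.0518, 0.0605]
ee_rot: [1.109, 1.269, -1.108]
wrist_force: [-4.6, 0.3, 21.1]
grip_width: 0.0246
```

No movement at 21 N, so the casting is on the hard stop with its underside at about 15 mm. Next I'm easing off, opening and going up.

>>> drive_tool --series '[-1, 0, 0, 0, 0, 0, 1, -1, 0, 0, 0, 0, 0, 1, -0.5, 0, 0, 0, 0, 0, 1, 0, 0, 0, 0, 0, 0, 0.5, 0, 0, 0, 0, 0, 0, 0.5, 0, 0, 0, 0, 0, 0, 0.5, -5, 0, 0, 0, 0, 0, 0.5, -20, 0, 0, 0, 0, 0, 0.5, -30, 0, 0, 0, 0, 0, 0.5, -30, 0, 0, 0, 0, 0, 0.4]'

```text
clock: 20.55
tool_pos: [0.5162, -0.0519, 0.1463]
ee_rot: [1.109, 1.27, -1.109]
wrist_force: [0.5, 0.3, -0.3]
grip_width: 0.0511
```

```bash
python3 - <<'E'
from h import *
o=manip.get_obs();print(o['tool_pos'],o['joint_pos'],o['grip_width'],o['wrist_force'],o['clock'])
S=cam('scene');T=cam('top')
psi=np.radians(-172.3);j=np.array([.5165,-.0525,0]);ex=np.array([np.cos(psi),np.sin(psi),0]);ey=np.array([-ex[1],ex[0],0]);ez=np.array([0,0,1.])
pu=[]
for p in(S,T):
    d=[x for x in manip.mark_of('clamp_bar',p)]
    print([(round(x['score'],2),np.round(x['uv'],1)) for x in d])
    e=j+ex*.129+ez*.253
    d=min(d,key=lambda x:np.linalg.norm(np.array(x['uv'])-proj(p,e))); pu.append((p,d['uv'])); print(proj(p,e))
b=tri(pu);v=b-j;print('bar',b,'jig',v@ex,v@ey,v[2],'theta',np.arctan2(v[2]-.108,.09-v@ex))
save(S,'s2.png',(230,110,400,290),3)
for t in ('casting',): print([(round(x['score'],2),onz(T,x['uv'],.015)) for x in manip.mark_of(t,T)])
E
```

```text
[ 0.5162 -0.0519  0.1463] [ 0.1737  0.526  -0.1703  1.9001  0.1278  0.7262 -1.5057] 0.051100459063472575 [ 0.5307  0.2954 -0.3457] 20.55
[(0.64, array([433.9, 228.3])), (0.63, array([319. , 153.3]))]
[321.0453 152.5417]
[(0.65, array([238.7, 309.7]))]
[354.8892 294.577 ]
bar [0.4179 0.0851 0.3094] jig 0.07926678321648918 -0.14953279202142092 0.30938127663427495 theta 1.5175487207879739
[(0.79, array([0.4648, 0.3853, 0.015 ])), (0.46, array([ 0.5135, -0.0555,  0.015 ])), (0.16, array([0.614 , 0.2038, 0.015 ]))]
```

View pics/s2.png

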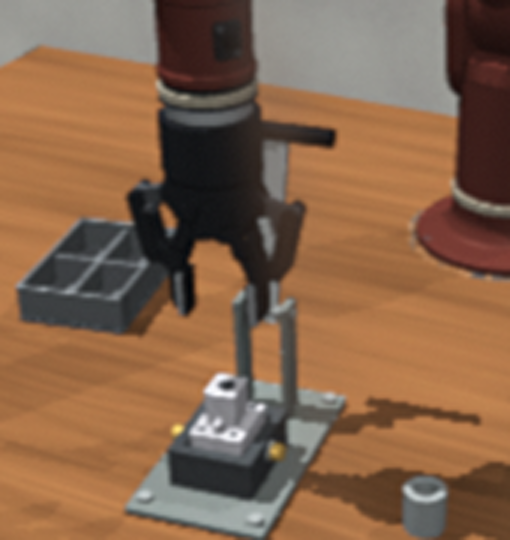

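The casting sits deep and square in the grey jig, and the clamp is still open. For the clamp angle I'm using the earlier unobstructed views.

```bash
cat >> h.py <<'E'
psi=np.radians(-172.3);J0=np.array([.5165,-.0525,0]);EX=np.array([np.cos(psi),np.sin(psi),0]);EY=np.array([-EX[1],EX[0],0]);EZ=np.array([0,0,1.])
def barpt(th,y=0.): return J0+EX*(.09-.15*np.cos(th))+EY*y+EZ*(.108+.15*np.sin(th))
def tilt(a):
    x=-np.cos(a)*EZ+np.sin(a)*EX; z=-EX*np.cos(a)-EZ*np.sin(a); return np.column_stack([x,np.cross(z,x),z])
E
python3 - <<'E'
from h import *
import pickle
from scipy.optimize import least_squares
S=cam('scene');T=cam('top')
o=[(S,(316.6,152)),(T,(357.9,295.8)),(pickle.load(open('w2.pkl','rb')),(329.4,412.7)),(pickle.load(open('w1.pkl','rb')),(41.7,239.7))]
s=least_squares(lambda v:np.ravel([proj(p,barpt(v[0]))-u for p,u in o]),[1.8]);print(s.x,np.round(s.fun,1))
for k in range(4): 
    q=least_squares(lambda v:proj(o[k][0],barpt(v[0]))-o[k][1],[1.8]);print(k,q.x,np.round(q.fun,1))
th=s.x[0];a=.35;Q=tilt(a);b=barpt(th,.032);print('bar',b)
m=manip.get_obs();print(m['tool_pos'])
pre=b-.075*Q[:,0]
rows([([.56,-.08,.30],down(psi+np.pi+ -.75)),(pre+[.03,0,.01],Q),(pre,Q)],.4,[7,8,5])
E
```

```text
[1.8153] [ 4.   0.7 -3.2 -2.4  1.3  2.3 -0.4 -0.3]
0 [1.6992] [1.5 2.1]
1 [1.859] [-2.8  0.4]
2 [1.7919] [1.6 0.3]
3 [1.8175] [-0.3  0.1]
bar [ 0.3956 -0.1011  0.2535]
[ 0.5156 -0.0519  0.1445]
-22.2, 5.7, 4.8, -0.117, -0, 0, 0.4,
-22.2, 5.1, 5.4, -0.117, -0, 0, 0.4,
-22.2, 4.4, 6, -0.117, -0, 0, 0.4,
-22.3, 3.7, 6.5, -0.117, -0, 0, 0.4,
-22.2, 2.9, 6.9, -0.117, -0, 0, 0.4,
-22.3, 2.1, 7.2, -0.118, -0.001, 0, 0.4,
-22.2, 1.3, 7.4, -0.117, -0, 0.001, 0.4,
-4.2, -9.7, -9.8, -0.093, 0.042, -0.016, 0.4,
-3.7, -8.8, -10.9, -0.093, 0.042, -0.017, 0.4,
-3.1, -7.8, -11.8, -0.093, 0.042, -0.016, 0.4,
-2.4, -6.7, -12.6, -0.093, 0.041, -0.017, 0.4,
-1.8, -5.5, -13.2, -0.093, 0.042, -0.016, 0.4,
-1.1, -4.3, -13.7, -0.092, 0.041, -0.017, 0.4,
-0.5, -3, -14.1, -0.093, 0.042, -0.016, 0.4,
0.1, -1.7, -14.3, -0.092, 0.041, -0.017, 0.4,
3.9, 0.8, -4.9, -0, 0, 0, 0.4,
3.9, 0.8, -4.9, -0, 0, 0, 0.4,
3.9, 0.8, -4.9, -0, 0, 0, 0.4,
3.9, 0.8, -4.9, -0, 0, 0, 0.4,
4, 0.8, -4.9, -0, 0, 0, 0.4,
end [ 0.4211 -0.0977  0.324 ] [-0.1289  1.9173  0.0898]
```

>>> drive_tool --series '[-22, 6, 5, -0.117, 0, 0, 0.4, -22, 5, 5, -0.117, 0, 0, 0.4, -22, 4, 6, -0.117, 0, 0, 0.4, -22, 4, 6, -0.117, 0, 0, 0.4, -22, 3, 7, -0.117, 0, 0, 0.4, -22, 2, 7, -0.117, 0, 0, 0.4, -23, 1, 8, -0.118, 0, 0, 0.4, -4, -10, -10, -0.093, 0.042, -0.016, 0.4, -4, -9, -11, -0.093, 0.042, -0.016, 0.4, -3, -8, -12, -0.093, 0.042, -0.017, 0.4]'

```text
clock: 21.9
tool_pos: [0.5179, -0.0874, 0.3123]
ee_rot: [0.26, 1.693, -0.273]
wrist_force: [-0.1, 1.0, -1.0]
grip_width: 0.0513
```

>>> drive_tool --series '[-2, -7, -12, -0.093, 0.042, -0.017, 0.4, -2, -5, -13, -0.093, 0.042, -0.016, 0.4, -1, -4, -14, -0.093, 0.042, -0.016, 0.4, 0, -3, -14, -0.093, 0.041, -0.017, 0.4, 0, -2, -14, -0.092, 0.041, -0.017, 0.4, 4, 1, -5, 0, 0, 0, 0.4, 4, 1, -5, 0, 0, 0, 0.4, 4, 1, -5, 0, 0, 0, 0.4, 4, 0, -5, 0, 0, 0, 0.4, 4, 0, -5, 0, 0, 0, 0.4]'

```text
clock: 22.9
tool_pos: [0.4205, -0.0993, 0.3231]
ee_rot: [-0.129, 1.917, 0.09]
wrist_force: [0.6, -0.1, -0.4]
grip_width: 0.051
```

```bash
python3 - <<'E'
from h import *
p=cam('wrist'); m=p['obs']; save(p,'w7.png',(120,120,520,420),2)
m=manip.get_obs(); print(m['tool_pos'],m['ee_rot'],m['joint_pos'],m['wrist_force'],m['clock'])
print(proj(p,barpt(1.815)),proj(p,barpt(1.815,.05)),proj(p,barpt(1.815,-.05)))
Q=tilt(.35);b=barpt(1.815,.032)
rows([(b+.017*Q[:,0],Q)],.4,[8])
for d in manip.mark_of('clamp_bar',p): print(d)
E
```

```text
[ 0.4195 -0.0995  0.3231] [-0.1293  1.9185  0.0896] [ 0.5257  0.4121 -0.5984  1.6425  0.2492  1.515   0.0012] [-1.9227 -0.2089 -0.2268] 22.95
[323.4053 196.4209] [323.5469 274.3808] [323.2486 111.2805]
11.3, 0.2, 0.2, -0, -0, 0, 0.4,
11.3, 0.2, 0.2, -0, -0, 0, 0.4,
11.3, 0.2, 0.2, -0, -0, 0, 0.4,
11.3, 0.2, 0.2, -0, -0, 0, 0.4,
11.3, 0.2, 0.2, -0, -0, 0, 0.4,
11.3, 0.2, 0.2, -0, -0, 0, 0.4,
11.3, 0.2, 0.2, -0, -0.001, 0, 0.4,
11.4, 0.2, 0.2, -0, -0, 0, 0.4,
end [ 0.3899 -0.1019  0.2376] [-0.1293  1.9175  0.0897]
{'uv': [319.5, 193.9], 'score': 0.96}
```

View pics/w7.png

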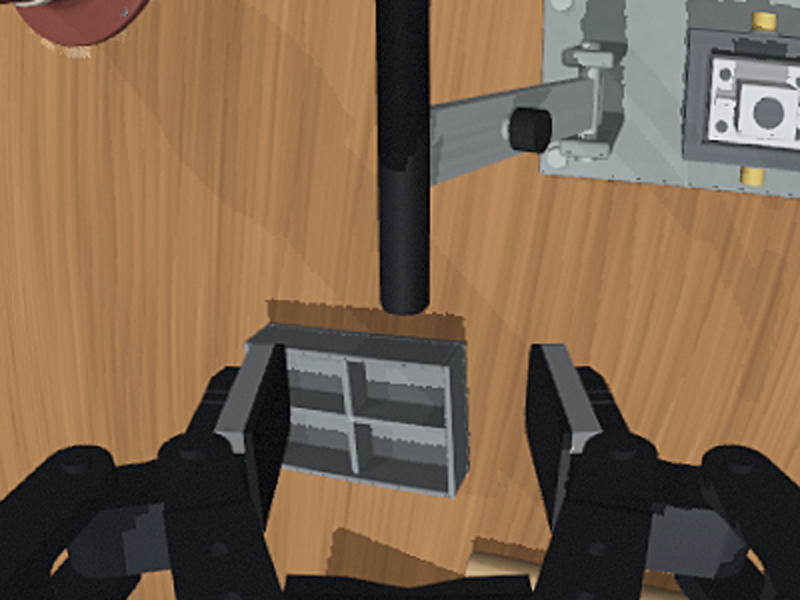

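The bar lies midway between the open jaws (column 405; jaws at 288 and 525), and the casting sits square in the pocket at upper right. Next: descend and grip lightly.

>>> drive_tool --series '[11.3, 0, 0, 0, 0, 0, 0.4, 11.3, 0, 0, 0, 0, 0, 0.4, 11.3, 0, 0, 0, 0, 0, 0.4, 11.3, 0, 0, 0, 0, 0, 0.4, 11.3, 0, 0, 0, 0, 0, 0.4, 11.3, 0, 0, 0, 0, 0, 0.4, 11.3, 0, 0, 0, 0, 0, 0.4, 10, 0, 0, 0, 0, 0, 0.4, 0, 0, 0, 0, 0, 0, 0.4, 0, 0, 0, 0, 0, 0, 1]' --force 25

```text
clock: 24.0
tool_pos: [0.3911, -0.1032, 0.2396]
ee_rot: [-0.13, 1.917, 0.091]
wrist_force: [0.6, 0.7, -0.4]
grip_width: 0.0382
```

>>> drive_tool --series '[0, 0, 0, 0, 0, 0, 1, 0, 0, 0, 0, 0, 0, 1, 0, 0, 0, 0, 0, 0, 1, 0, 0, 0, 0, 0, 0, 1, 0, 0, 0, 0, 0, 0, 1, 0, 0, 0, 0, 0, 0, 1, 0, 0, 0, 0, 0, 0, 1, 0, 0, 0, 0, 0, 0, 1, 0, 0, 0, 0, 0, 0, 1, 0, 0, 0, 0, 0, 0, 1]'

```text
clock: 25.0
tool_pos: [0.3901, -0.1033, 0.2405]
ee_rot: [-0.13, 1.919, 0.09]
wrist_force: [-3.0, -0.1, 5.3]
grip_width: 0.0147
```

```bash
python3 - <<'E'
from h import *
m=manip.get_obs(); print(m['tool_pos'],m['ee_rot'],m['grip_width'],m['wrist_force'],m['clock'])
Q=att(m['ee_rot']);g=m['tool_pos']+Q[:,0]*-.019;v=g-J0
print('grasp in jig',v@EX,v@EY,v[2],'th',np.arctan2(v[2]-.108,.09-v@EX),np.hypot(v[2]-.108,.09-v@EX))
th0=np.arctan2(v[2]-.108,.09-v@EX);off=m['tool_pos']-barpt(th0)
N=24;ths=np.linspace(th0,.12,N+1)[1:]
rows([(barpt(t)+off,Q) for t in ths],1,[1]*N,(m['tool_pos'],Q))
E
```

```text
[ 0.3901 -0.1033  0.2405] [-0.1304  1.9186  0.0901] 0.014686311195915791 [-3.0058 -0.0736  5.2599] 25.0
grasp in jig 0.1255083282336954 0.0334333517235849 0.25838175976462086 th 1.8026705857193654 0.15451703803741512
-5.5, -0, 9, 0, 0, 0, 1,
-4.8, -0, 9.3, 0, 0, 0, 1,
-4.2, -0, 9.7, 0, 0, 0, 1,
-3.5, -0, 9.9, 0, 0, 0, 1,
-2.7, -0, 10.1, 0, 0, 0, 1,
-2.1, -0.1, 10.3, 0, 0, 0, 1,
-1.3, 0, 10.5, 0, 0, 0, 1,
-0.6, 0, 10.5, 0, 0, 0, 1,
0.1, 0, 10.5, 0, 0, 0, 1,
0.9, 0, 10.5, 0, 0, 0, 1,
1.6, 0, 10.3, 0, 0, 0, 1,
2.3, 0, 10.3, 0, 0, 0, 1,
3, 0, 10.1, 0, 0, 0, 1,
3.8, 0, 9.8, 0, 0, 0, 1,
4.4, 0, 9.5, 0, 0, 0, 1,
5.1, 0, 9.2, 0, 0, 0, 1,
5.7, 0, 8.9, 0, 0, 0, 1,
6.3, 0, 8.4, 0, 0, 0, 1,
6.9, 0, 7.9, 0, 0, 0, 1,
7.4, 0, 7.5, 0, 0, 0, 1,
7.9, 0, 6.9, 0, 0, 0, 1,
8.4, 0, 6.3, 0, 0, 0, 1,
8.8, 0, 5.7, 0, 0, 0, 1,
9.2, 0, 5.1, 0, 0, 0, 1,
end [ 0.5718 -0.0788  0.1125] [-0.1304  1.9186  0.0901]
```

>>> drive_tool --series '[-5.5, 0, 9, 0, 0, 0, 1, -4.8, 0, 9.3, 0, 0, 0, 1, -4.2, 0, 9.7, 0, 0, 0, 1, -3.5, 0, 9.9, 0, 0, 0, 1, -2.7, 0, 10.1, 0, 0, 0, 1, -2.1, 0, 10.3, 0, 0, 0, 1, -1.3, 0, 10.5, 0, 0, 0, 1, -0.6, 0, 10.5, 0, 0, 0, 1, 0.1, 0, 10.5, 0, 0, 0, 1, 0.9, 0, 10.5, 0, 0, 0, 1]'

```text
clock: 26.0
tool_pos: [0.4922, -0.0891, 0.2288]
ee_rot: [-0.13, 1.918, 0.091]
wrist_force: [-2.1, -0.2, 6.4]
grip_width: 0.0148
```

>>> drive_tool --series '[1.6, 0, 10.3, 0, 0, 0, 1, 2.3, 0, 10.3, 0, 0, 0, 1, 3, 0, 10.1, 0, 0, 0, 1, 3.8, 0, 9.8, 0, 0, 0, 1, 4.4, 0, 9.5, 0, 0, 0, 1, 5.1, 0, 9.2, 0, 0, 0, 1, 5.7, 0, 8.9, 0, 0, 0, 1, 6.3, 0, 8.4, 0, 0, 0, 1, 0, 0, 0, 0, 0, 0, 1, 0, 0, 0, 0, 0, 0, 1]'

```text
clock: 27.0
tool_pos: [0.5534, -0.0808, 0.1696]
ee_rot: [-0.129, 1.915, 0.092]
wrist_force: [0.6, 1.9, -5.2]
grip_width: 0.0152
```

```bash
python3 - <<'E'
from h import *
m=manip.get_obs(); print(m['tool_pos'],m['ee_rot'],m['grip_width'],m['wrist_force'],m['clock'])
Q=att(m['ee_rot']);g=m['tool_pos']+Q[:,0]*-.019;v=g-J0
print(v@EX,v@EY,v[2],'th if grasp=bar+5mm', [np.arctan2(v[2]-d-.108,.09-v@EX) for d in(0,.0047)])
p=cam('wrist')
for t in('clamp_bar','clamp_foot','clamp_hinge'):
  for d in manip.mark_of(t,p)[:1]: print(t,d)
from scipy.optimize import least_squares
d=manip.mark_of('clamp_bar',p)
if d:
    q=least_squares(lambda v:proj(p,barpt(v[0]))-np.array(d[0]['uv']),[.5]);print('th cam',q.x,q.fun)
E
```

```text
[ 0.5534 -0.0808  0.1696] [-0.1289  1.915   0.0922] 0.01517974515408839 [ 0.6173  1.9407 -5.206 ] 27.0
-0.0392586144722921 0.03299340928430236 0.18747313491714343 th if grasp=bar+5mm [np.float64(0.5512585647793161), np.float64(0.5244434078985569)]
clamp_bar {'uv': [320.6, 247.8], 'score': 0.75}
clamp_foot {'uv': [273.2, 205.8], 'score': 0.45}
clamp_hinge {'uv': [187.9, 192.7], 'score': 0.63}
th cam [0.5453] [0.3313 1.2353]
```

```bash
python3 - <<'E'
from h import *
m=manip.get_obs();Q=att(m['ee_rot']);off=m['tool_pos']-barpt(.535)
ths=np.r_[np.linspace(.535,.05,9)[1:],np.linspace(.05,-.05,11)[1:]]
rows([(barpt(t)+off,Q) for t in ths],1,[1]*len(ths),(m['tool_pos'],Q))
E
```

```text
6, -0, 6.9, 0, 0, 0, 1,
6.4, -0, 6.4, 0, 0, 0, 1,
6.7, -0, 6.1, 0, 0, 0, 1,
7.1, -0, 5.7, 0, 0, 0, 1,
7.5, -0, 5.2, 0, 0, 0, 1,
7.7, -0.1, 4.7, 0, 0, 0, 1,
8.1, 0, 4.3, 0, 0, 0, 1,
8.2, 0, 3.8, 0, 0, 0, 1,
1.4, 0, 0.6, 0, 0, 0, 1,
1.4, 0, 0.5, 0, 0, 0, 1,
1.4, 0, 0.6, 0, 0, 0, 1,
1.4, 0, 0.5, 0, 0, 0, 1,
1.4, 0, 0.5, 0, 0, 0, 1,
1.4, 0, 0.5, 0, 0, 0, 1,
1.4, 0, 0.5, 0, 0, 0, 1,
1.5, 0, 0.5, 0, 0, 0, 1,
1.4, 0, 0.5, 0, 0, 0, 1,
1.4, 0, 0.4, 0, 0, 0, 1,
end [ 0.5733 -0.0781  0.0869] [-0.1293  1.9161  0.0917]
```

>>> drive_tool --series '[6, 0, 6.9, 0, 0, 0, 1, 6.4, 0, 6.4, 0, 0, 0, 1, 6.7, 0, 6.1, 0, 0, 0, 1, 7.1, 0, 5.7, 0, 0, 0, 1, 7.5, 0, 5.2, 0, 0, 0, 1, 7.7, 0, 4.7, 0, 0, 0, 1, 8.1, 0, 4.3, 0, 0, 0, 1, 8.2, 0, 3.8, 0, 0, 0, 1, 0, 0, 0, 0, 0, 0, 1, 0, 0, 0, 0, 0, 0, 1]'

```text
clock: 28.25
tool_pos: [0.5735, -0.0781, 0.1007]
ee_rot: [-0.129, 1.916, 0.092]
wrist_force: [0.5, 4.3, -3.7]
grip_width: 0.015
```

>>> drive_tool --series '[1.4, 0, 0.5, 0, 0, 0, 1, 1.4, 0, 0.5, 0, 0, 0, 1, 1.4, 0, 0.5, 0, 0, 0, 1, 1.4, 0, 0.5, 0, 0, 0, 1, 0, 0, 0, 0, 0, 0, 1, 0, 0, 0, 0, 0, 0, 1, 0, 0, 0, 0, 0, 0, 1, 0, 0, 0, 0, 0, 0, 1, 0, 0, 0, 0, 0, 0, 1, 0, 0, 0, 0, 0, 0, 1]'

```text
clock: 29.25
tool_pos: [0.5737, -0.0781, 0.0963]
ee_rot: [-0.129, 1.915, 0.091]
wrist_force: [1.3, 5.3, 3.5]
grip_width: 0.0147
```

```bash
python3 - <<'E'
from h import *
m=manip.get_obs(); print(m['tool_pos'],m['wrist_force'],m['clock'],m['grip_width'])
Q=att(m['ee_rot']);g=m['tool_pos']+Q[:,0]*-.019;v=g-J0
print(v@EX,v[2],[np.arctan2(v[2]-d-.108,.09-v@EX) for d in(0,.0047)])
E
```

```text
[ 0.5737 -0.0781  0.0963] [1.2862 5.2531 3.4637] 29.25 0.01468786341538579
-0.05970669419760723 0.11419443612190111 [np.float64(0.0413535592550361), np.float64(0.009982095278150015)]
```

>>> drive_tool --series '[1.4, 0, 0.5, 0, 0, 0, 1, 1.4, 0, 0.5, 0, 0, 0, 1, 0, 0, 0, 0, 0, 0, 1, 0, 0, 0, 0, 0, 0, 1, 0, 0, 0, 0, 0, 0, 1, 0, 0, 0, 0, 0, 0, 1, 0, 0, 0, 0, 0, 0, 1, 0, 0, 0, 0, 0, 0, 1, 0, 0, 0, 0, 0, 0, 1, 0, 0, 0, 0, 0, 0, 1]'

```text
clock: 30.25
tool_pos: [0.5737, -0.0781, 0.0932]
ee_rot: [-0.129, 1.915, 0.091]
wrist_force: [0.8, 4.4, 2.6]
grip_width: 0.0151
```

>>> drive_tool --series '[1.4, 0, 0.5, 0, 0, 0, 1, 1.4, 0, 0.5, 0, 0, 0, 1, 0, 0, 0, 0, 0, 0, 1, 0, 0, 0, 0, 0, 0, 1, 0, 0, 0, 0, 0, 0, 1, 0, 0, 0, 0, 0, 0, 1, 0, 0, 0, 0, 0, 0, 1, 0, 0, 0, 0, 0, 0, 1, 0, 0, 0, 0, 0, 0, 1, 0, 0, 0, 0, 0, 0, 1]'

```text
clock: 31.25
tool_pos: [0.5738, -0.0781, 0.0903]
ee_rot: [-0.129, 1.915, 0.091]
wrist_force: [2.8, 5.5, 2.5]
grip_width: 0.0152
```

>>> drive_tool --series '[1.4, 0, 0.5, 0, 0, 0, 1, 1.4, 0, 0.5, 0, 0, 0, 1, 0, 0, 0, 0, 0, 0, 1, 0, 0, 0, 0, 0, 0, 1, 0, 0, 0, 0, 0, 0, 1, 0, 0, 0, 0, 0, 0, 1, 0, 0, 0, 0, 0, 0, 1, 0, 0, 0, 0, 0, 0, 1, 0, 0, 0, 0, 0, 0, 1, 0, 0, 0, 0, 0, 0, 1]'

```text
clock: 32.25
tool_pos: [0.5737, -0.0781, 0.0873]
ee_rot: [-0.129, 1.915, 0.091]
wrist_force: [1.2, 5.2, 1.7]
grip_width: 0.0149
```

```bash
python3 - <<'E'
from h import *
m=manip.get_obs(); print(m['tool_pos'],m['wrist_force'],m['clock'],m['grip_width'])
Q=att(m['ee_rot']);g=m['tool_pos']+Q[:,0]*-.019;v=g-J0
print(v@EX,v[2],[np.arctan2(v[2]-d-.108,.09-v@EX) for d in(0,.0047)])
p=cam('wrist');save(p,'w8.png',(150,120,450,345),2.6)
E
```

```text
[ 0.5737 -0.0781  0.0873] [1.1759 5.1666 1.6976] 32.25 0.014943687183393794
-0.05975069798065576 0.10513256343556404 [np.float64(-0.019145728421004222), np.float64(-0.050490615484315396)]
```

View pics/w8.png

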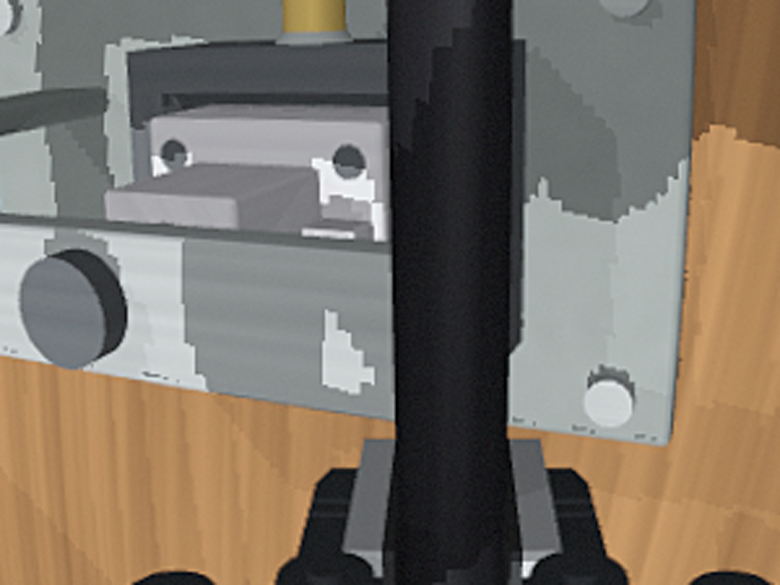

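>>> drive_tool --series '[1.4, 0, 0.5, 0, 0, 0, 1, 0.9, 0, 0.3, 0, 0, 0, 1, 0, 0, 0, 0, 0, 0, 1, 0, 0, 0, 0, 0, 0, 1, 0, 0, 0, 0, 0, 0, 1, 0, 0, 0, 0, 0, 0, 1, 0, 0, 0, 0, 0, 0, 1, 0, 0, 0, 0, 0, 0, 1, 0, 0, 0, 0, 0, 0, 1, 0, 0, 0, 0, 0, 0, 1]'

```text
clock: 33.3
tool_pos: [0.5736, -0.0781, 0.0848]
ee_rot: [-0.129, 1.915, 0.091]
wrist_force: [1.6, 4.5, 2.2]
grip_width: 0.0147
```

>>> drive_tool --series '[0.8, 0, 0.2, 0, 0, 0, 1, 0.8, 0, 0.2, 0, 0, 0, 1, 0.8, 0, 0.2, 0, 0, 0, 1, 0, 0, 0, 0, 0, 0, 1, 0, 0, 0, 0, 0, 0, 1, 0, 0, 0, 0, 0, 0, 1, 0, 0, 0, 0, 0, 0, 1, 0, 0, 0, 0, 0, 0, 1, 0, 0, 0, 0, 0, 0, 1, 0, 0, 0, 0, 0, 0, 1]'

```text
clock: 34.3
tool_pos: [0.5735, -0.0781, 0.0824]
ee_rot: [-0.129, 1.915, 0.091]
wrist_force: [2.0, 5.3, 2.2]
grip_width: 0.0149
```

>>> drive_tool --series '[0.8, 0, 0.2, 0, 0, 0, 1, 0.8, 0, 0.2, 0, 0, 0, 1, 0.8, 0, 0.2, 0, 0, 0, 1, 0, 0, 0, 0, 0, 0, 1, 0, 0, 0, 0, 0, 0, 1, 0, 0, 0, 0, 0, 0, 1, 0, 0, 0, 0, 0, 0, 1, 0, 0, 0, 0, 0, 0, 1, 0, 0, 0, 0, 0, 0, 1, 0, 0, 0, 0, 0, 0, 1]'

```text
clock: 35.3
tool_pos: [0.5734, -0.0782, 0.0806]
ee_rot: [-0.129, 1.915, 0.091]
wrist_force: [0.7, 4.3, 5.0]
grip_width: 0.0148
```

```bash
python3 - <<'E'
from h import *
m=manip.get_obs(); print(m['tool_pos'],m['wrist_force'],m['ft_torque'],m['clock'])
P=[cam('scene'),cam('wrist'),cam('top')]
for p in P:
  for t in('clamp_foot','clamp_bar','clamp_hinge'):
    r=manip.mark_of(t,p)
    for th in(0,-.05,-.1):
        if t=='clamp_bar':X=barpt(th)
        elif t=='clamp_hinge':X=J0+EX*.09+EZ*.108
        else: X=J0+EX*(.09-.09*np.cos(th)-.018*np.sin(th))+EZ*(.108+.09*np.sin(th)-.018*np.cos(th))
        print(t,th,np.round(proj(p,X),1),end=' ')
    print([(round(x['score'],2),np.round(x['uv'],1)) for x in r[:3]])
cv2.imwrite('pics/s3.png',cv2.resize(P[0]['color'][170:290,240:380,::-1],None,fx=5,fy=5,interpolation=cv2.INTER_CUBIC))
E
```

```text
[ 0.5734 -0.0782  0.0806] [0.658  4.2691 5.021 ] [ 0.9459  0.0738 -0.3   ] 35.3
clamp_foot 0 [304.1 235.9] clamp_foot -0.05 [304.3 237.2] clamp_foot -0.1 [304.6 238.5] []
clamp_bar 0 [293.6 242.7] clamp_bar -0.05 [293.8 245.4] clamp_bar -0.1 [294.1 247.9] [(0.93, array([438.6, 227.6])), (0.91, array([292.8, 246.1]))]
clamp_hinge 0 [317.3 211.9] clamp_hinge -0.05 [317.3 211.9] clamp_hinge -0.1 [317.3 211.9] [(0.96, array([318.2, 211.6])), (0.87, array([441.4, 199.3]))]
clamp_foot 0 [201.6 228.4] clamp_foot -0.05 [205.9 225.6] clamp_foot -0.1 [209.5 222.8] []
clamp_bar 0 [313.5 260.2] clamp_bar -0.05 [320.9 252.8] clamp_bar -0.1 [326.6 245.9] []
clamp_hinge 0 [ 62.6 222.7] clamp_hinge -0.05 [ 62.6 222.7] clamp_hinge -0.1 [ 62.6 222.7] [(0.86, array([ 64.5, 223.3])), (0.49, array([323.7, 248.1]))]
clamp_foot 0 [343.7 250.6] clamp_foot -0.05 [343.7 251.2] clamp_foot -0.1 [343.6 251.9] []
clamp_bar 0 [340.8 227.7] clamp_bar -0.05 [340.7 228.3] clamp_bar -0.1 [340.6 229. ] [(0.92, array([240.3, 308. ])), (0.77, array([343.9, 231.9]))]
clamp_hinge 0 [348.9 283.2] clamp_hinge -0.05 [348.9 283.2] clamp_hinge -0.1 [348.9 283.2] [(0.98, array([348.2, 281.7])), (0.6, array([245.1, 365.4]))]
```

Force rises and the movement lags, so the foot seems to be touching. Pressing a little more.

>>> drive_tool --series '[0.7, 0, 0.2, 0, 0, 0, 1, 0.7, 0, 0.2, 0, 0, 0, 1, 0.7, 0, 0.2, 0, 0, 0, 1, 0, 0, 0, 0, 0, 0, 1, 0, 0, 0, 0, 0, 0, 1, 0, 0, 0, 0, 0, 0, 1, 0, 0, 0, 0, 0, 0, 1, 0, 0, 0, 0, 0, 0, 1, 0, 0, 0, 0, 0, 0, 1, 0, 0, 0, 0, 0, 0, 1]'

```text
clock: 36.9
tool_pos: [0.5733, -0.0782, 0.0787]
ee_rot: [-0.13, 1.914, 0.091]
wrist_force: [1.0, 4.8, 5.6]
grip_width: 0.0148
```

>>> drive_tool --series '[0.7, 0, 0.2, 0, 0, 0, 1, 0.7, 0, 0.2, 0, 0, 0, 1, 0.7, 0, 0.2, 0, 0, 0, 1, 0, 0, 0, 0, 0, 0, 1, 0, 0, 0, 0, 0, 0, 1, 0, 0, 0, 0, 0, 0, 1, 0, 0, 0, 0, 0, 0, 1, 0, 0, 0, 0, 0, 0, 1, 0, 0, 0, 0, 0, 0, 1, 0, 0, 0, 0, 0, 0, 1]'

```text
clock: 37.9
tool_pos: [0.5732, -0.0782, 0.077]
ee_rot: [-0.13, 1.915, 0.091]
wrist_force: [1.5, 4.2, 8.5]
grip_width: 0.0151
```

```bash
python3 - <<'E'
from h import *
import time
F=[]
p=cam('scene')
for i in range(5):
    m=manip.get_obs();F.append(m['wrist_force']); 
print(np.mean(F,0),m['tool_pos'],m['clock'])
cv2.imwrite('pics/s3.png',cv2.resize(p['color'][185:275,250:360,::-1],None,fx=6.5,fy=6.5,interpolation=cv2.INTER_CUBIC))
E
```

```text
[2.1198 5.9105 7.5195] [ 0.5732 -0.0782  0.077 ] 37.95
```

Force at the bar rose from about 2 N to 8 N, so the rubber foot is bearing. Letting go and backing off along the fingers.

>>> drive_tool --series '[0, 0, 0, 0, 0, 0, 0.3, 0, 0, 0, 0, 0, 0, 0.3, 0, 0, 0, 0, 0, 0, 0.3, 0, 0, 0, 0, 0, 0, 0.3, -5, 0, 0, 0, 0, 0, 0.3, -15, 0, 0, 0, 0, 0, 0.3, -25, 0, 0, 0, 0, 0, 0.3, -30, 0, 0, 0, 0, 0, 0.3, -30, 0, 0, 0, 0, 0, 0.3, -20, 0, 0, 0, 0, 0, 0.3]'

```text
clock: 38.95
tool_pos: [0.6159, -0.0726, 0.1955]
ee_rot: [-0.13, 1.913, 0.091]
wrist_force: [0.5, 0.3, -0.4]
grip_width: 0.06
```

>>> drive_tool --series '[-20, 0, 10, 0, 0, 0, 0.3, -20, 0, 10, 0, 0, 0, 0.3, -10, 0, 0, 0, 0, 0, 0.3, 0, 0, 0, 0, 0, 0, 0.3, 0, 0, 0, 0, 0, 0, 0.3, 0, 0, 0, 0, 0, 0, 0.3, 0, 0, 0, 0, 0, 0, 0.3, 0, 0, 0, 0, 0, 0, 0.3, 0, 0, 0, 0, 0, 0, 0.3, 0, 0, 0, 0, 0, 0, 0.3]'

```text
clock: 39.95
tool_pos: [0.6501, -0.068, 0.2331]
ee_rot: [-0.13, 1.917, 0.091]
wrist_force: [-1.1, -0.3, 0.4]
grip_width: 0.0599
```

```bash
python3 - <<'E'
from h import *
from scipy.optimize import least_squares
m=manip.get_obs(); print(m['tool_pos'],m['wrist_force'],m['clock'])
P=[cam('scene'),cam('wrist'),cam('top')]; o=[]
for p in P:
    r=manip.mark_of('clamp_bar',p); e=proj(p,barpt(-.06))
    r=[x['uv'] for x in r if np.hypot(*(np.array(x['uv'])-e))<30]; print(e,r[:1])
    if r:
        o.append((p,r[0])); q=least_squares(lambda v:proj(p,barpt(v[0]))-r[0],[-.06]);print('th',q.x,q.fun)
    f=manip.mark_of('clamp_foot',p);c=manip.mark_of('casting',p);print('foot',f[:1],'cast',[np.round(x['uv'],1) for x in c])
a=cv2.resize(P[0]['color'][180:290,250:360,::-1],(400,400),interpolation=cv2.INTER_CUBIC)
b=cv2.resize(P[1]['color'][:,:,::-1][100:340,100:340],(400,400),interpolation=cv2.INTER_CUBIC)
cv2.imwrite('pics/f.png',np.hstack([a,b]))
E
```

```text
[ 0.6501 -0.068   0.2331] [-1.1175 -0.2686  0.4205] 39.95
[293.879  245.8734] []
foot [{'uv': [182.0, 232.3], 'score': 0.55}] cast [array([487.5, 307.7]), array([181.6, 229.8]), array([306. , 263.1]), array([306.2, 252.2]), array([371.3, 283.7])]
[297.2262 177.5636] [[296.8, 176.2]]
th [-0.0618] [0.5478 1.313 ]
foot [] cast [array([277.1, 164.5])]
[340.6795 228.3977] [[341.9, 232.4]]
th [-0.2727] [-1.4313 -0.0071]
foot [{'uv': [340.5, 255.7], 'score': 0.46}] cast [array([341.7, 253.9])]
```

View pics/f.png

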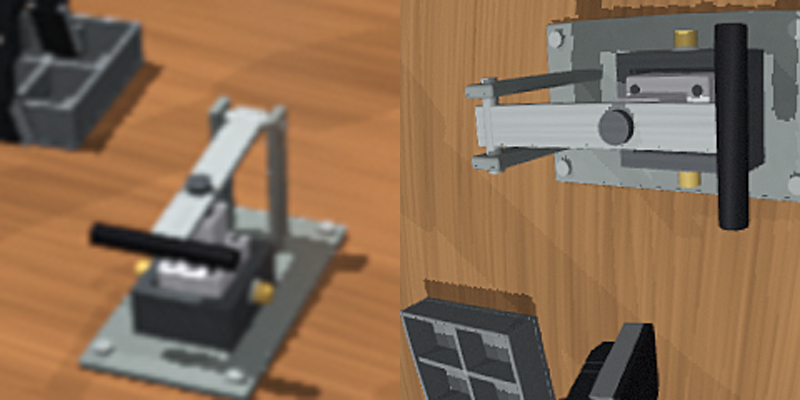

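The clamp is closed over the seated casting at about -0.06 rad, and the hand is clear of everything. Handing in.

```bash
python3 -c "
from workcell import manip
print(manip.hand_in())"
```

```text
the job is handed in; nothing more can be done
None
```

The casting is seated in the grey jig's pocket with the strap clamp closed on it, and I handed the job in at about 40 s. The hand-in gives no verdict, so the checks below are my own measurements.

- **Seating:** I lowered the casting slowly past the noses (about 9 N). It then met a hard stop: it did not move at all while the wrist reading rose from 10.5 to 21 N. That puts the rest at about 15 mm above the bench, and I saw no reading near the 45 N limit. The clamp was still open (about 1.8 rad).
- **Clamping:** I gripped the bar, swung the clamp down and pressed until the force at the bar rose from about 2 N to about 8 N. Then I let go and backed away.
- **Last checks:** The wrist camera puts the clamp at about -0.06 rad. With the rest at 15 mm, that means the rubber foot is pressed about 2 to 3 mm. The last picture shows the strap lying over the seated casting and the hand clear. The wrist force is about zero.
- **Bystanders:** I touched none of the other things on the bench, but did not re-measure where they are.
- **Disagreements:** The top camera gave -0.27 rad for the clamp, but it looks almost straight along the strap's swing there, so I ignored it. The foot touched a little lower than I expected from the rest height (about -0.03 rad). The foot itself was not seen reliably in any picture, so its bearing rests on the force rise and the clamp angle.

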